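Load the orbital shaker: stack the jar trays, close the clamp bar and jam its thumb wedge

TASK

Load the orbital shaker with all the jar trays that are on the bench: slacken the thumb wedge, draw the clamp bar back, and stack the trays in one pile on the bed in front of the middle of the stop fence, square with the fence, each turned to face the opposite way from the one below so that it stands on its lugs and does not nest onto the jars. Then push the clamp bar up until it holds the pile against the fence, and last push the thumb wedge firmly along its ramp until it jams the bar fast. Leave the other things on the bench alone.

Things in the scene. Friction and masses are not known exactly. Their poses are not given: they have to be found in the camera images.
- shaker: orbital shaker, white with an aluminium bed 260 (x) x 370 (y) mm, fixed. Origin: on the bench under the bed's centre; z up, x away from its user side, y along the clamp bar to the stop fence. Bed top at z 100 mm. Fence: 190 mm long along x, 20 mm high, face at y +150, middle at x 0. Dark steel lock block 52 x 46 mm at x 0, y -39 mm, top z 150 mm: the bar runs through it along y, the wedge along x.
- stack_spot (a point): point on the bed before the middle of the fence (shaker x 0, y +106, z 100 mm): the lowest tray's origin comes here when clamped, trays lying lengthwise along the fence. Axes as the shaker's.
- clamp_bar (a joint): m along the shaker's +y, 0 = fully drawn back, 0.100 = end of travel. Steel bar with a crosshead 130 mm long along x, 3 to 21 mm above the bed, its face at shaker y = joint value: 0.062 just clamps the trays to the fence. Starts at 0.070 to 0.095, where no tray fits. With the wedge slack it slides at about 3 N (up to 15 N when pushing a pile) and stays put.
- bar_grip (a point): grip point on the bar's black upright handle, 18 mm square, 14 to 64 mm above the bed: at shaker x 0, y = joint - 185 mm, z 152 mm, 12 mm below the handle's top. Axes as the shaker's. Pinch it across x; across y the lock block can be in the way.
- wedge (a joint): m along the ramp, the shaker's +x (sinking 1 mm in 8): 0 = slack, range 0 to 0.040. Starts jammed. Below 0.022 clear of the bar, slides at 4 N and stays put; above it bears on the bar: a slow push of 15 to 20 N jams it, and it stays near 0.0245 when let go (0.023 or more is jammed). Jammed, the bar resists about 10 N. Freed by pulling it back below 0.018 (about 4 N).
- wedge_grip (a point): grip point on the wedge's black upright thumb tab (32 mm along x, 20 mm across y, top 17 mm above the point; sides free to 30 mm below it), on the lock block's user side: at shaker x = joint - 66, y -39, z 163 mm less 1/8 of the travel. Axes as the shaker's. Pinch it across y.
- tray_a: white stack-nest tray with three black-capped jars: body 138 x 54 x 33 mm high under an upright rim band 150 x 66 mm, from 33 to 55 mm (rim top) above the underside, gripped across its 66 mm at mid-length. Origin: centre of underside; z up; x lengthwise, +x the label end (at the rim a lip 44 mm wide juts 13 mm). Lugs jut out low at its sides, 88 mm over all. 0.25 to 0.4 kg. May be absent.
- tray_b: tray like tray_a. Its four lugs are 16 mm long, at x = +50 and -25 mm on both sides, 6 to 16 mm above the underside; above each lug the rim band has a slot 25 mm long. May be absent.
- tray_c: tray like tray_a. On a tray facing the other way (half turned) a tray's lugs rest on the rim: it stacks 49 mm higher, its body 6 mm deep in the mouth below with 3 mm play all round. Facing the same way, the lugs fall into the slots and it nests on the jars, 33 mm higher. May be absent.
- tray_d: tray like tray_a, all sizes and behaviour the same. May be absent.
- reagent_bottle: amber bottle 64 mm across, 150 mm high, origin at its underside; bystander beside the work; leave it where it stands
- beaker: glass beaker 72 mm across, 95 mm high, origin at its underside; bystander beside the work; leave it where it stands
- tip_box: grey box with a clear lid, 87 x 122 x 67 mm, origin at its underside; bystander beside the work; leave it where it stands
Mind the look-alikes: they are no part of the job. What is shaped like the tray_c but red is not meant.

How it is judged:
By the outcome, as a careful person would: the job done as asked, in the order asked, and still so for the second after the job is handed in, with the robot touching nothing.
Of tray_a, tray_b, tray_c, tray_d only 3 to 4 are there at a start; the rules pass over those that are not, and their reading is None.
At some moment in a run one of tray_a, tray_b, tray_c, tray_d may be knocked a few centimetres aside while the robot is not near it.
It also fails if it takes over 210 s, if anything falls off the work surface, if the arm or the gripper's body presses on something with over 40 N, if the wrist force passes 120 N, or if a joint passes its speed limit or range.

ROBOT

A 7-joint arm with a two-finger parallel gripper is mounted at the origin on the work surface. World frame = base frame: x ahead of the robot, y to its left, z up, the work surface at z = 0. Lengths are in m, angles in degrees, forces in N, time in s.
With the tool pointing down it reaches from about 0.425 to 0.875 m from the base axis. Payload 4.7 kg.
Tool frame: the origin (TCP) lies at the very end of the fingers, on their centre line; the grasp point (between the pads) lies 19 mm behind it; z points along the fingers, y is the line along which they close (so a half turn about z gives the same grasp; the last joint's range is limited). The gripper opens to 87 mm and grips with 3 to 60 N. Pads are 19 mm wide; open, the fingers measure 117 mm over their backs; the gripper's body (75 mm by 190 mm) begins 51 mm behind the grasp point.
Start: joints at [76.782, 18.392, -4.016, 83.108, 1.295, 78.541, -3.26], TCP at [0.158, -0.631, 0.223] pointing down, gripper open.
Joint ranges: [-163.93, 163.93], [-17.29, 119.83], [-79.2, 71.16], [3.27, 140.29], [-89.18, 269.18], [5.43, 117.66], [-154.24, 154.24]. Speed limits (degrees/s): [147.25, 147.25, 180, 180, 180, 180, 180].

INTERFACE

Orientations are given as [roll, pitch, yaw] about the fixed x, y, z axes, in that order (R = Rz(yaw) Ry(pitch) Rx(roll)).
In Python, from cell import get_obs, eyes, env gives the robot as it stands.
- The arm moves only by the tool servo_tool, never from a script. Its argument "series" is a list that holds one entry, the list of rows, each a list of 7 numbers: the shift along the tool's x, y, z in units of 300 mm (1.0 is 300 mm), then the turn, a rotation vector about the tool's x, y, z in units of pi rad (1.0 is pi rad), then the opening, from 0 (shut) to 1 (fully open). In form: [[[tx, ty, tz, wx, wy, wz, gripper], ...]]. A call has 1 to 12 rows; each row is the pose to reach, as a shift and turn from the pose commanded when the call began, along the tool's axes at that moment, turning the shorter way round; what a row does not reach only later rows make up. A row lasts 1/12 s, in which the tool goes at most 41.7 mm and 7.16 degrees, less where a joint would pass 70% of its speed; a pose out of reach is approached as far as the arm can. A call with a number of a shift or a turn outside -1 to 1 is refused whole. A call with a gripper value outside its range is refused whole. The fingers move at their own pace and stop on an object; "grip_force" is the grip in N (left out, the last holds). Time passes only in rows, so rows that repeat a pose let the fingers close. It gives the time, the measured TCP pose, the force, the opening and the grip force at its end, in the units of the state.
- get_obs(): the state, without advancing time (a new reading comes with each control period).
- eyes.read_camera(name): name is "side" or "top" or "wrist"; returns a dict with "frame" (384x512x3 uint8, red, green, blue), "depth" (384x512 float32, m along the optical axis (not along the pixel's ray), 0 where there is no reading), "fx", "fy", "cx", "cy" (pixels), "distortion" ([k1, k2, p1, p2, k3] as OpenCV has them; the pictures are not rectified), "origin" and "rotation" of the camera in the world; the wrist camera has in their place "mount" (4x4, takes a point from camera to tool coordinates, whose origin is the TCP and whose axes are the flange's). Camera axes: x right, y down, z forward; pixel columns grow to the right and rows downward; lengths in m; the calibration is good to about 2 mm. A picture is of the moment at which its call begins: read the wrist's pose just before it.
- env.sign_off(): hands the job in; it is judged then, once.
The state is a dict: "time_s": time; "qpos": joint angles; "joint_velocities": joint speeds; "effort": joint torques, N m; "tool_pos": TCP position; "tool_rot": TCP orientation; "force": force on the tool from outside, world axes, zero at the start; "wrist_torque": the same for the moment, N m; "grip_width": finger opening in m; "grasp_force": force on a finger pad.
Only numpy, scipy, OpenCV 4.12 (cv2) and the standard library are available. Lean on these libraries where they do the work, as an engineer would, in place of code of your own. Each camera call takes 0.05 s, during which the arm holds its last target. There are 200 camera calls.

## Working session

There is one attempt and no reset: what is moved stays moved. The work goes in short steps, Python scripts to look and compute and a tool call to move; the robot and the scene stay as the last step left them, time stands still between calls to the robot, and variables do not carry over. Pictures are saved under pics/ and viewed, at most 14 in all, crops included, and the job is handed in when it is done.

Besides the shell and the picture viewer there is one more tool, called after "Request:" as a command line: name --argument value ..., lists and objects as JSON in quotes. servo_tool: Moves the arm, as the interface text tells. Shifts and turns lie within -1 to 1; 1 stands for 300 mm of shift or pi rad of turn. Its arguments: {"type":"object","properties":{"series":{"type":"array"},"grip_force":{"type":"number"}},"required":["series"]}

```bash
mkdir -p pics; ls
cat > h.py <<'E'
import numpy as np, cv2
from scipy.spatial.transform import Rotation as R
from cell import get_obs, eyes, env
def snap(n,fn=None):
    o=get_obs(); c=eyes.read_camera(n)
    if n=="wrist":
        T=np.eye(4); T[:3,:3]=R.from_euler('xyz',o["tool_rot"],degrees=True).as_matrix(); T[:3,3]=o["tool_pos"]
        M=T@np.array(c["mount"]); c["origin"]=M[:3,3]; c["rotation"]=M[:3,:3]
    c["K"]=np.array([[c["fx"],0,c["cx"]],[0,c["fy"],c["cy"]],[0,0,1]])
    if fn: cv2.imwrite("pics/"+fn,c["frame"][:,:,::-1])
    return c
def rays(c,uv):
    p=cv2.undistortPoints(np.array(uv,float).reshape(-1,1,2),c["K"],np.array(c["distortion"])).reshape(-1,2)
    return np.c_[p,np.ones(len(p))]@np.array(c["rotation"]).T
def onplane(c,uv,z):
    r=rays(c,uv); o=np.array(c["origin"]); return o+r*((z-o[2])/r[:,2])[:,None]
def cloud(c):
    h,w=c["depth"].shape; v,u=np.mgrid[:h,:w]; d=c["depth"].reshape(-1)
    P=np.array(c["origin"])+rays(c,np.c_[u.ravel(),v.ravel()])*d[:,None]; P[d==0]=np.nan
    return P.reshape(h,w,3)
E
python3 - <<'E'
from h import *
o=get_obs(); print({k:np.round(v,3) for k,v in o.items()})
for n in ("top","side"):
    c=snap(n,n+"0.png"); print(n,c["origin"],np.round(c["rotation"],3).tolist(),c["fx"],c["distortion"])
    np.savez(n+"0.npz",P=cloud(c),f=c["frame"])
E
```

```text
pics
{'time_s': np.float64(0.0), 'qpos': array([76.782, 18.439, -4.017, 83.174,  1.296, 78.54 , -3.261]), 'joint_velocities': array([-0.065,  0.001, -0.045,  0.104,  0.044, -0.008,  0.023]), 'effort': array([ 0.0000e+00, -4.9128e+01, -4.0400e-01, -3.1253e+01, -6.4000e-02,
        4.4000e-02,  0.0000e+00]), 'tool_pos': array([ 0.157, -0.63 ,  0.221]), 'tool_rot': array([-1.79892e+02,  6.00000e-03,  1.40290e+01]), 'force': array([-0.103, -0.465,  0.559]), 'wrist_torque': array([0.022, 0.012, 0.019]), 'grasp_force': np.float64(0.0), 'grip_width': np.float64(0.087)}
top [ 0.44370742 -0.0889508   1.12143143] [-172.619, 0.753, -89.974] 363.6289830061656 [-0.08694006  0.          0.          0.          0.        ]Traceback (most recent call last):
  File "<stdin>", line 5, in <module>
  File "h.py", line 19, in cloud
    P=np.array(c["origin"])+rays(c,np.c_[u.ravel(),v.ravel()])*d[:,None]; P[d==0]=np.nan
                            ~~~~~~~~~~~~~~~~~~~~~~~~~~~~~~~~~~^~~~~~~~~~
numpy._core._exceptions._ArrayMemoryError: Unable to allocate 288. GiB for an array with shape (196608, 196608) and data type float64
```

```bash
python3 - <<'E'
s=open('h.py').read()
s=s.replace('''    c["K"]=''','''    else: c["rotation"]=R.from_euler('xyz',c["rotation"],degrees=True).as_matrix()
    c["K"]=''')
open('h.py','w').write(s)
E
python3 - <<'E'
from h import *
for n in ("top","side"):
    c=snap(n,n+"0.png"); print(n,c["origin"],np.round(c["rotation"],3).tolist(),c["fx"],c["distortion"])
    P=cloud(c); np.savez(n+"0.npz",P=P,f=c["frame"]); print(np.nanpercentile(P[...,2],[5,25,50,75,95]))
E
```

```text
top [ 0.44370742 -0.0889508   1.12143143] [[0.0, -0.992, 0.128], [-1.0, 0.001, 0.013], [-0.013, -0.128, -0.992]] 363.6289830061656 [-0.08694006  0.          0.          0.          0.        ]
[-7.52464214e-01 -3.68979383e-03 -5.64121864e-04  1.65522452e-03
  9.93362396e-02]
side [0.31424339 0.84656741 0.8284387 ] [[-0.962, -0.164, 0.219], [-0.274, 0.582, -0.766], [-0.002, -0.796, -0.605]] 481.8469934729184 [0.0640036 0.        0.        0.        0.       ]
[-6.71140436e-01 -1.16438474e-01 -3.50141830e-04  2.21531786e-02
  1.36879724e-01]
```

View pics/top0.png

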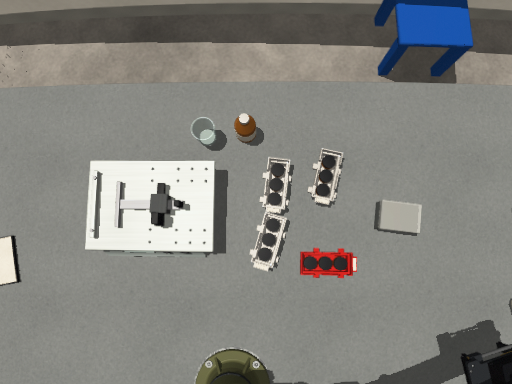

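View pics/side0.png

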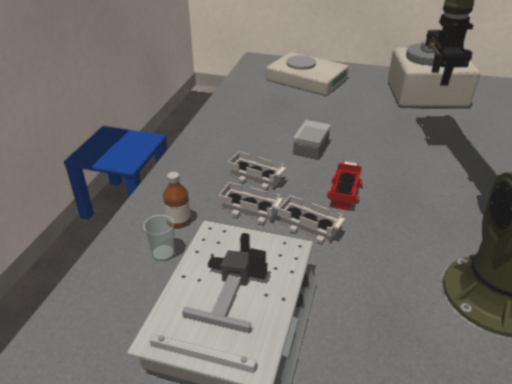

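Run:
```python
from h import *
c=snap("top"); P=cloud(c); f=c["frame"]; hsv=cv2.cvtColor(f,cv2.COLOR_RGB2HSV)
bed=(abs(P[...,2]-.1)<.006)&(P[...,1]>0.05)&(P[...,0]<.9)
cn=max(cv2.findContours(bed.astype(np.uint8),0,1)[0],key=cv2.contourArea)
q=onplane(c,cn.reshape(-1,2),.1)[:,:2]
r=cv2.minAreaRect((q*1000).astype(np.float32)); print("bed",r, cv2.boxPoints(r).round(0).tolist())
fen=(abs(P[...,2]-.12)<.005)&bed.any()&(P[...,1]>.1)&(P[...,0]<.9)
n,l,s,ct=cv2.connectedComponentsWithStats(fen.astype(np.uint8))
for i in range(1,n):
    if s[i,4]>40:
        v,u=np.where(l==i); q=onplane(c,np.c_[u,v],.12)[:,:2]; print("z.12",s[i],cv2.minAreaRect((q*1000).astype(np.float32)))
# trays
w=(P[...,2]>.015)&(P[...,2]<.075)&(P[...,1]<.08)&(P[...,1]>-.42)&(P[...,0]>.2)
n,l,s,ct=cv2.connectedComponentsWithStats(w.astype(np.uint8))
for i in range(1,n):
    if s[i,4]>150:
        m=l==i; v,u=np.where(m&(P[...,2]>.043)); q=onplane(c,np.c_[u,v],.055)[:,:2]; print("obj",s[i],ct[i].round(),f[m].mean(0).round(),cv2.minAreaRect((q*1000).astype(np.float32)),np.percentile(P[m][:,2],95))
crop=f[120:290,60:430,::-1]; 
cv2.imwrite("pics/crop1.png",cv2.resize(f[140:285,225:365,::-1],None,fx=4,fy=4,interpolation=cv2.INTER_CUBIC))
cv2.imwrite("pics/crop2.png",cv2.resize(f[150:265,75:230,::-1],None,fx=5,fy=5,interpolation=cv2.INTER_CUBIC))
```

```text
bed ((535.8818359375, 234.08755493164062), (369.5734558105469, 260.80267333984375), 89.95537567138672) [[405.0, 49.0], [666.0, 49.0], [666.0, 419.0], [406.0, 419.0]]
z.12 [ 90 171   9  67 350] ((535.7946166992188, 389.7644348144531), (17.683555603027344, 187.9414825439453), 89.9181137084961)
z.12 [114 181  36  46 401] ((536.2390747070312, 276.94171142578125), (98.27898406982422, 127.44532775878906), 89.23944854736328)
obj [ 308  148   35   57 1063] [326. 176.] [126. 122. 115.] ((624.0986938476562, -280.20660400390625), (67.59620666503906, 164.13734436035156), 77.12955474853516) 0.05603136539314839
obj [ 249  157   42  114 1696] [272. 213.] [153. 149. 141.] ((514.8226318359375, -119.64883422851562), (81.81782531738281, 331.3805236816406), 80.54925537109375) 0.056134274720406774
obj [ 300  248   57   30 1105] [328. 263.] [128.  48.  45.] ((368.04193115234375, -280.6822509765625), (160.4011993408203, 66.0239486694336), 89.54689025878906) 0.0556843887923729
```

View pics/crop1.png

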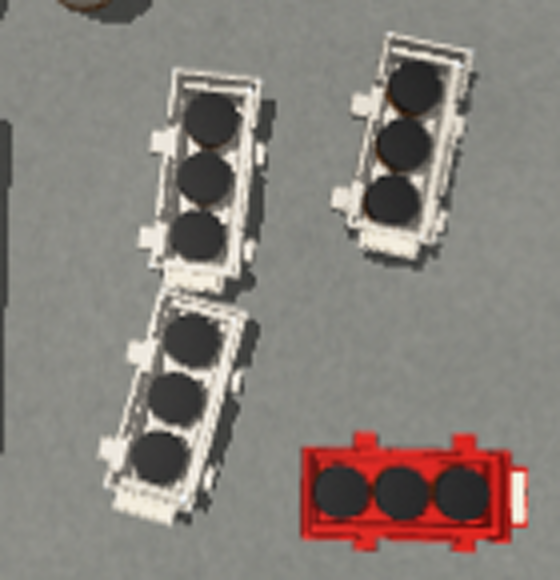

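View pics/crop2.png

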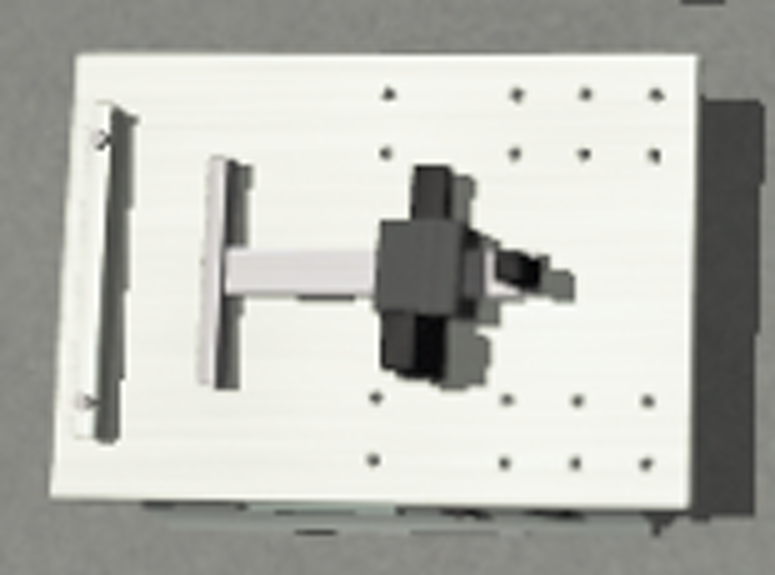

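T1 (277,184), T2 (269,241), T3 (326,177) are the white trays. All have the label at their lower (world -x) end. The one at (327,263) is red, so it's the look-alike and stays put. The shaker is at about (0.536, 0.233) with yaw about 0, wedge tab at (160,220) in the top view and bar handle at (180,205).

```bash
cat > plan.py <<'E'
# usage: plan.py x y z yaw [x y z yaw ...]: rows from the present pose
import sys
from h import *
o=get_obs(); p=np.array(o["tool_pos"]); Rt=R.from_euler('xyz',o["tool_rot"],degrees=True)
a=np.array(sys.argv[1:],float).reshape(-1,4)
print("t %.1f"%o["time_s"],"at",p.round(4),np.round(o["tool_rot"],2),"F",np.round(o["force"],1),"w %.4f"%o["grip_width"],"q",np.round(o["qpos"],0))
for x,y,z,w in a:
    d=Rt.inv().apply(np.array([x,y,z])-p)/.3
    T=R.from_euler('xyz',[180,0,w],degrees=True); t=(Rt.inv()*T).as_rotvec()/np.pi
    print(d.round(4).tolist(),t.round(4).tolist(),"rows>=",round(max(np.linalg.norm(d)*300/41.7,np.linalg.norm(t)*180/7.16),1))
E
python3 plan.py .3 -.5 .36 60  .40 -.40 .36 80
```

```text
t 0.2 at [ 0.1574 -0.6303  0.2219] [-179.93    0.     14.03] F [-0.8  0.2  0.3] w 0.0870 q [77. 18. -4. 83.  1. 79. -3.]
[0.5663, -0.3067, -0.4601] [-0.0004, -0.0001, -0.2554] rows>= 6.4
[0.9705, -0.5493, -0.4598] [-0.0003, -0.0002, -0.3665] rows>= 9.2
```

Request:
servo_tool --series '[[[0,0,-0.46,0,0,0,1],[0.2,-0.1,-0.46,0,0,-0.1,1],[0.4,-0.2,-0.46,0,0,-0.2,1],[0.97,-0.55,-0.46,0,0,-0.37,1],[0.97,-0.55,-0.46,0,0,-0.37,1],[0.97,-0.55,-0.46,0,0,-0.37,1],[0.97,-0.55,-0.46,0,0,-0.37,1],[0.97,-0.55,-0.46,0,0,-0.37,1],[0.97,-0.55,-0.46,0,0,-0.37,1],[0.97,-0.55,-0.46,0,0,-0.37,1],[0.97,-0.55,-0.46,0,0,-0.37,1],[0.97,-0.55,-0.46,0,0,-0.37,1]]]'

```text
time_s: 1.2
tool_pos: [0.4017, -0.398, 0.361]
tool_rot: [180.0, 0.0, 81.0]
force: [0.1, -0.5, 0.1]
grip_width: 0.087
grasp_force: 0.0
```

```bash
python3 plan.py .58 -.17 .36 140
```

```text
t 1.2 at [ 0.4017 -0.398   0.361 ] [1.7996e+02 3.0000e-02 8.0960e+01] F [ 0.1 -0.5  0.1] w 0.0870 q [ 62.   7. -22.  81.   3.  92.  31.]
[0.844, 0.4675, 0.0033] [0.0001, 0.0002, -0.328] rows>= 8.2
```

Request:
servo_tool --series '[[[0.84,0.47,0,0,0,-0.33,1],[0.84,0.47,0,0,0,-0.33,1],[0.84,0.47,0,0,0,-0.33,1],[0.84,0.47,0,0,0,-0.33,1],[0.84,0.47,0,0,0,-0.33,1],[0.84,0.47,0,0,0,-0.33,1],[0.84,0.47,0,0,0,-0.33,1],[0.84,0.47,0,0,0,-0.33,1],[0.84,0.47,0,0,0,-0.33,1],[0.84,0.47,0,0,0,-0.33,1]]]'

```text
time_s: 2.03
tool_pos: [0.5798, -0.1753, 0.3597]
tool_rot: [-179.9, -0.1, 139.9]
force: [0.4, -0.4, 0.4]
grip_width: 0.0872
grasp_force: 0.0
```

```bash
python3 plan.py .5 .1 .36 180
```

```text
t 2.0 at [ 0.5798 -0.1753  0.3597] [-1.7994e+02 -6.0000e-02  1.3995e+02] F [ 0.4 -0.4  0.4] w 0.0872 q [ 45.  15. -38.  75.   9.  93.  58.]
[0.7942, 0.5313, -0.0009] [-0.0002, -0.0004, -0.2225] rows>= 6.9
```

Request:
servo_tool --series '[[[0.79,0.53,0,0,0,-0.2225,1],[0.79,0.53,0,0,0,-0.2225,1],[0.79,0.53,0,0,0,-0.2225,1],[0.79,0.53,0,0,0,-0.2225,1],[0.79,0.53,0,0,0,-0.2225,1],[0.79,0.53,0,0,0,-0.2225,1],[0.79,0.53,0,0,0,-0.2225,1],[0.79,0.53,0,0,0,-0.2225,1],[0.79,0.53,0,0,0,-0.2225,1]]]'

```text
time_s: 2.78
tool_pos: [0.5, 0.1007, 0.3609]
tool_rot: [-179.9, 0.1, -179.9]
force: [0.3, -0.2, -0.0]
grip_width: 0.0868
grasp_force: 0.0
```

```bash
cat > shk.py <<'E'
from h import *
c=snap("wrist","w1.png"); P=cloud(c); f=c["frame"]
print(c["origin"].round(3),c["rotation"].round(2).tolist(),c["fx"]); 
g=cv2.cvtColor(f,cv2.COLOR_RGB2GRAY)
def comp(name,m,z):
    n,l,s,ct=cv2.connectedComponentsWithStats(m.astype(np.uint8))
    for i in range(1,n):
        if s[i,4]>150:
            v,u=np.where(l==i); q=onplane(c,np.c_[u,v],z)[:,:2]*1000; print(name,s[i],q.min(0).round(1),q.max(0).round(1),"mid",((q.min(0)+q.max(0))/2).round(1),[round(float(t),1) for t in np.ravel(cv2.minAreaRect(q.astype(np.float32))[2])],"z",np.median(P[l==i][:,2]).round(4))
Z=P[...,2]
comp("bedhoriz",abs(Z-.1)<.004,.1)
comp("cross/fence",abs(Z-.1205)<.004,.1205)
comp("block",abs(Z-.15)<.004,.150)
comp("handle",abs(Z-.164)<.004,.164)
comp("tab",abs(Z-.178)<.006,.178)
E
python3 shk.py
```

```text
[0.416 0.101 0.523] [[-0.0, 0.95, 0.31], [1.0, 0.0, -0.0], [-0.0, 0.31, -0.95]] 297.09684166732666
bedhoriz [  220    91   277   172 33868] [405.  48.] [664.5 417.6] mid [534.7 232.8] [89.8] z 0.1003
bedhoriz [163 303  32  26 196] [743.3 -58.6] [794.6  -6.6] mid [769.  -32.6] [45.7] z 0.1003
cross/fence [ 444  119   41  131 1452] [440.6 379.1] [628.9 397.3] mid [534.8 388.2] [89.7] z 0.12
cross/fence [401 142  24  90 857] [470.  308.6] [600.  324.6] mid [535.  316.6] [0.1] z 0.1208
cross/fence [280 179  30  18 168] [521.4 132.9] [546.3 173.8] mid [533.9 153.4] [87.3] z 0.1169
block [310 151  38  53 740] [477.2 170.4] [546.4 216.8] mid [511.8 193.6] [88.6] z 0.1479
block [159 331  19  16 248] [755.4 -51.4] [784.  -22.9] mid [769.7 -37.1] [89.8] z 0.1506
handle [281 191  14  14 177] [525.6 131.1] [543. 148.] mid [534.3 139.6] [1.6] z 0.1638
tab [326 154  19  28 456] [476.  182.7] [508.6 202.9] mid [492.3 192.8] [0.1] z 0.1765
```

View pics/w1.png

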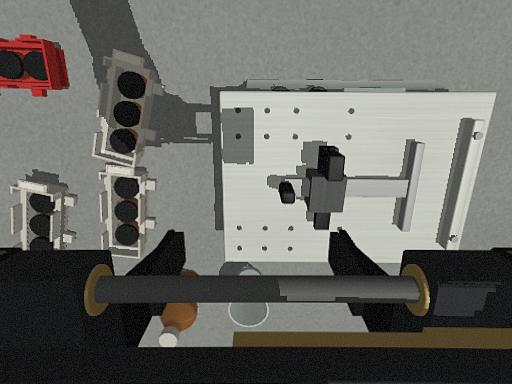

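The wrist view shows the wedge tab at (335,168), the handle at (288,198), the crosshead at (413,187) and the fence at (464,185). The shaker origin comes out at (0.5346, 0.2325) with yaw 0, the bar at about 0.092 and the wedge at about 0.0235. Those agree with the sizes given. Next I pinch the tab.

```bash
python3 plan.py .4925 .193 .22 180 .4925 .193 .143 180
```

```text
t 2.8 at [0.5006 0.0984 0.3606] [-1.7990e+02  3.0000e-02  1.7989e+02] F [ 0.3 -1.1 -0.1] w 0.0871 q [ 37.   2. -52.  88.   1.  91.  75.]
[0.028, 0.3159, 0.4681] [-0.0005, 0.0002, -0.0006] rows>= 4.1
[0.0282, 0.3164, 0.7248] [-0.0005, 0.0002, -0.0006] rows>= 5.7
```

Request:
servo_tool --series '[[[0.028,0.312,0.3,0,0,0,1],[0.028,0.312,0.4,0,0,0,1],[0.028,0.312,0.47,0,0,0,1],[0.028,0.312,0.47,0,0,0,1],[0.028,0.312,0.55,0,0,0,1],[0.028,0.312,0.64,0,0,0,1],[0.028,0.312,0.72,0,0,0,1],[0.028,0.312,0.72,0,0,0,1],[0.028,0.312,0.72,0,0,0,0.1],[0.028,0.312,0.72,0,0,0,0.1],[0.028,0.312,0.72,0,0,0,0.1],[0.028,0.312,0.72,0,0,0,0.1]]]' --grip_force 20

```text
time_s: 3.83
tool_pos: [0.4933, 0.1932, 0.1462]
tool_rot: [180.0, 0.2, -180.0]
force: [-0.8, -0.1, -0.5]
grip_width: 0.0679
grasp_force: 0.0
```

Request:
servo_tool --series '[[[0,0,0,0,0,0,0.1],[0,0,0,0,0,0,0.1],[0,0,0,0,0,0,0.1],[0,0,0,0,0,0,0.1]]]'

```text
time_s: 4.17
tool_pos: [0.4921, 0.1934, 0.1447]
tool_rot: [-180.0, 0.0, -179.9]
force: [-0.7, -1.2, 0.4]
grip_width: 0.0417
grasp_force: 0.0
```

Request:
servo_tool --series '[[[0,0,0,0,0,0,0.1],[0,0,0,0,0,0,0.1],[0,0,0,0,0,0,0.1],[0,0,0,0,0,0,0.1],[0,0,0,0,0,0,0.1],[0.015,0,-0.002,0,0,0,0.1],[0.03,0,-0.004,0,0,0,0.1],[0.045,0,-0.006,0,0,0,0.1],[0.06,0,-0.008,0,0,0,0.1],[0.075,0,-0.009,0,0,0,0.1],[0.08,0,-0.01,0,0,0,0.1],[0.08,0,-0.01,0,0,0,0.1]]]'

```text
time_s: 5.17
tool_pos: [0.4678, 0.1948, 0.1475]
tool_rot: [179.9, 0.1, -179.9]
force: [0.9, 4.7, -4.0]
grip_width: 0.02
grasp_force: 20.0
```

Request:
servo_tool --series '[[[0,0,0,0,0,0,1],[0,0,0,0,0,0,1],[0,0,0,0,0,0,1],[0,0,-0.1,0,0,0,1],[0,0,-0.2,0,0,0,1],[0,0,-0.3,0,0,0,1],[0,0,-0.3,0,0,0.04,1],[-0.22,-0.18,-0.3,0,0,0.5,1],[-0.22,-0.18,-0.3,0,0,0.5,1],[-0.22,-0.18,-0.3,0,0,0.5,1],[-0.22,-0.18,-0.3,0,0,0.5,1],[-0.22,-0.18,-0.3,0,0,0.5,1]]]'

```text
time_s: 6.17
tool_pos: [0.5345, 0.1378, 0.237]
tool_rot: [-179.9, -0.1, 136.6]
force: [-1.1, -0.3, -1.1]
grip_width: 0.0854
grasp_force: 0.0
```

Request:
servo_tool --series '[[[0,0,0,0,0,0.2,1],[0,0,0,0,0,0.29,1],[0,0,0,0,0,0.29,1],[0,0,0,0,0,0.29,1],[0,0,0,0,0,0.29,1],[0,0,0,0,0,0.29,1],[0,0,0,0,0,0.29,1],[0,0,0,0,0,0.29,1],[0,0,0,0,0,0.29,1]]]'

```text
time_s: 6.92
tool_pos: [0.534, 0.1387, 0.2374]
tool_rot: [-180.0, 0.1, 84.8]
force: [0.3, 0.0, -0.5]
grip_width: 0.0871
grasp_force: 0.0
```

```bash
python3 plan.py .5346 .139 .22 90 .5346 .139 .135 90 ; sed 's/w1.png/w2.png/' shk.py | python3 - | grep -E "handle|tab|cross"
```

```text
t 6.9 at [0.534  0.1387 0.2374] [-1.7998e+02  6.0000e-02  8.4830e+01] F [ 0.3  0.  -0.5] w 0.0871 q [ 23.  10. -45.  95.   7.  78. -28.]
[0.0013, 0.0019, 0.0582] [-0.0001, 0.0004, -0.0287] rows>= 0.7
[0.0016, 0.002, 0.3415] [-0.0001, 0.0004, -0.0287] rows>= 2.5
cross/fence [235  33  25  35 230] [527.4 249.4] [548.2 275.2] mid [537.8 262.3] [85.0] z 0.117
cross/fence [242 162  28  24 231] [522.4 142.2] [547.5 165.4] mid [534.9 153.8] [89.6] z 0.117
handle [246 191  22  21 396] [526.  132.2] [543.6 150.5] mid [534.8 141.4] [85.5] z 0.1638
tab [ 140  132   48   30 1194] [453.6 185. ] [487.1 205.3] mid [470.3 195.1] [89.8] z 0.1796
```

Request:
servo_tool --series '[[[0.004,0,0.1,0,0,-0.0287,1],[0.004,0.002,0.2,0,0,-0.0287,1],[0.004,0.002,0.28,0,0,-0.0287,1],[0.004,0.002,0.34,0,0,-0.0287,1],[0.004,0.002,0.34,0,0,-0.0287,0],[0.004,0.002,0.34,0,0,-0.0287,0],[0.004,0.002,0.34,0,0,-0.0287,0],[0.004,0.002,0.34,0,0,-0.0287,0],[0.004,0.002,0.34,0,0,-0.0287,0],[0.004,0.002,0.34,0,0,-0.0287,0],[0.004,0.002,0.34,0,0,-0.0287,0],[0.004,0.002,0.34,0,0,-0.0287,0]]]'

```text
time_s: 7.97
tool_pos: [0.535, 0.1405, 0.1359]
tool_rot: [180.0, 0.0, 90.1]
force: [0.7, 0.6, -0.2]
grip_width: 0.0419
grasp_force: 0.0
```

Request:
servo_tool --series '[[[0,0,0,0,0,0,0],[0,0,0,0,0,0,0],[0,0,0,0,0,0,0],[0,0,0,0,0,0,0],[0,0,0,0,0,0,0]]]'

```text
time_s: 8.38
tool_pos: [0.5347, 0.1405, 0.1355]
tool_rot: [-180.0, 0.0, 90.1]
force: [-0.6, 0.3, 0.2]
grip_width: 0.0177
grasp_force: 20.0
```

Request:
servo_tool --series '[[[-0.04,0,0,0,0,0,0],[-0.08,0,0,0,0,0,0],[-0.12,0,0,0,0,0,0],[-0.16,0,0,0,0,0,0],[-0.2,0,0,0,0,0,0],[-0.24,0,0,0,0,0,0],[-0.27,0,0,0,0,0,0],[-0.29,0,0,0,0,0,0],[-0.29,0,0,0,0,0,0]]]'

```text
time_s: 9.13
tool_pos: [0.5342, 0.052, 0.1354]
tool_rot: [-179.9, 0.1, 90.0]
force: [-4.5, -1.5, 1.8]
grip_width: 0.018
grasp_force: 20.0
```

Request:
servo_tool --series '[[[0,0,0,0,0,0,1],[0,0,0,0,0,0,1],[0,0,0,0,0,0,1],[0,0,0,0,0,0,1],[0,0,-0.1,0,0,0,1],[0,0,-0.25,0,0,0,1],[0,0,-0.4,0,0,0,1],[0,0,-0.5,0,0,0,1],[-0.6,0,-0.5,0,0,0,1],[-0.6,0,-0.5,0,0,0,1],[-0.6,0,-0.5,0,0,0,1],[-0.6,0,-0.5,0,0,0,1]]]'

```text
time_s: 10.13
tool_pos: [0.5352, -0.1148, 0.2862]
tool_rot: [179.9, 0.1, 90.1]
force: [0.1, -0.4, -0.4]
grip_width: 0.0849
grasp_force: 0.0
```

```bash
cat > tr.py <<'E'
# top-camera tray poses: label (lip) side given by caps offset from rim rect centre
from h import *
import sys
c=snap("top"); P=cloud(c); f=c["frame"]
m=(f.min(2)>130)&(P[...,2]>.03)&(P[...,2]<.075)&(P[...,1]<.06)&(P[...,1]>-.45)&(P[...,0]>.2)
dk=(f.max(2)<75)&(P[...,2]>.025)&(P[...,2]<.075)&(P[...,1]<.06)&(P[...,1]>-.45)&(P[...,0]>.2)
n,l,s,ct=cv2.connectedComponentsWithStats(cv2.erode(dk.astype(np.uint8),np.ones((2,2))))
caps=[]
for i in range(1,n):
    if s[i,4]>25:
        v,u=np.where(l==i); q=onplane(c,[[u.mean()+.5,v.mean()+.5]],np.median(P[l==i][:,2]))[0]; caps.append(q); print("cap",s[i,4],q.round(4),ct[i].round(0))
E
python3 tr.py; python3 shk.py | grep -E "tab|handle|cross"
```

```text
cap 112 [ 0.6708 -0.2939  0.0328] [329. 162.]
cap 111 [ 0.626  -0.2841  0.0327] [326. 176.]
cap 104 [ 0.5833 -0.2745  0.033 ] [323. 190.]
cap 122 [ 0.3663 -0.2773  0.033 ] [326. 263.]
cap 112 [ 0.3643 -0.3211  0.0326] [340. 264.]
cap 98 [ 0.3665 -0.2345  0.0327] [311. 263.]
cross/fence [469  71  29  36 341] [753.1 -54. ] [778.  -20.5] mid [765.5 -37.3] [1.9] z 0.1196
```

```bash
cat > wt.py <<'E'
# wrist view: tray rims and caps
from h import *
import sys
def look(fn):
    c=snap("wrist",fn); P=cloud(c); f=c["frame"].astype(int); Z=P[...,2]; return c,P,f,Z
if __name__=="__main__":
    c,P,f,Z=look(sys.argv[1]); zb=float(sys.argv[2]) if len(sys.argv)>2 else 0
    dk=(f.max(2)<75)&(abs(Z-zb-.033)<.008)
    n,l,s,ct=cv2.connectedComponentsWithStats(cv2.erode(dk.astype(np.uint8),np.ones((3,3))))
    for i in range(1,n):
        if s[i,4]>150:
            q=onplane(c,[ct[i]],np.median(Z[l==i]))[0]; print("cap",s[i],q.round(4))
    rim=(abs(Z-zb-.055)<.004)&(f.min(2)>90)
    n,l,s,ct=cv2.connectedComponentsWithStats(cv2.dilate(rim.astype(np.uint8),np.ones((3,3))))
    for i in range(1,n):
        v,u=np.where((l==i)&rim)
        if len(v)>250:
            q=onplane(c,np.c_[u,v],zb+.055)[:,:2]*1000; r=cv2.minAreaRect(q.astype(np.float32)); print("rim",s[i],np.round(r[0],1),np.round(r[1],1),round(r[2],1))
E
python3 wt.py w3.png
```

```text
cap [143 129  28  27 573] [ 0.3967 -0.0945  0.033 ]
cap [175 138  28  27 542] [ 0.4395 -0.107   0.033 ]
cap [207 147  26  26 505] [ 0.4826 -0.1198  0.0334]
cap [262 149  26  27 494] [ 0.5599 -0.1236  0.0336]
cap [293 153  27  26 480] [ 0.604  -0.1297  0.0334]
cap [324 156  28  26 533] [ 0.6487 -0.1347  0.0332]
cap [137 224  26  35 466] [ 0.3694 -0.2357  0.0335]
cap [280 244  24  22 384] [ 0.5866 -0.2702  0.0336]
cap [307 251  21  20 312] [ 0.6275 -0.282   0.0337]
rim [114 113  29  54 740] [366.5 -86.9] [66.1 26.2] 73.8
rim [ 206  137   62   57 1164] [ 506.2 -122.9] [76.9 72.9] 82.8
rim [330 147  41  54 518] [ 660.4 -137.4] [67.8 39.1] 82.8
rim [261 238  27  38 472] [ 555.3 -260.4] [59.7 23.3] 68.0
```

View pics/w3.png

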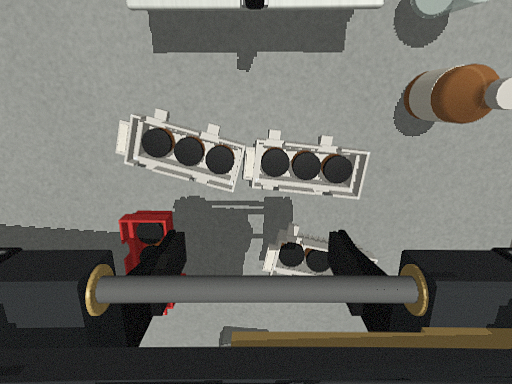

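The trays in the wrist view: T2's caps are at (157,142), (189,151) and (220,160), T1's at (275,162), (306,166) and (338,169), and both labels are on the left (world -x). I'll pick T2 first. Its centre is (0.4395, -0.107) and its yaw 163.6.

```bash
python3 plan.py .4395 -.107 .2 163.6 .4395 -.107 .027 163.6
```

```text
t 10.3 at [ 0.5347 -0.118   0.285 ] [-1.7996e+02  5.0000e-02  8.9620e+01] F [-0.2  1.2 -0.2] w 0.0864 q [ 42.   7. -35.  91.   4.  83.   6.]
[0.0347, -0.3172, 0.2834] [-0.0003, 0.0001, -0.411] rows>= 10.3
[0.0352, -0.3169, 0.8601] [-0.0003, 0.0001, -0.411] rows>= 10.3
```

Request:
servo_tool --series '[[[0.03,-0.317,0.28,0,0,-0.41,1],[0.03,-0.317,0.28,0,0,-0.41,1],[0.03,-0.317,0.28,0,0,-0.41,1],[0.03,-0.317,0.28,0,0,-0.41,1],[0.03,-0.317,0.28,0,0,-0.41,1],[0.03,-0.317,0.28,0,0,-0.41,1],[0.03,-0.317,0.28,0,0,-0.41,1],[0.03,-0.317,0.28,0,0,-0.41,1],[0.03,-0.317,0.28,0,0,-0.41,1],[0.03,-0.317,0.28,0,0,-0.41,1],[0.03,-0.317,0.28,0,0,-0.41,1],[0.03,-0.317,0.28,0,0,-0.41,1]]]'

```text
time_s: 11.28
tool_pos: [0.4404, -0.1027, 0.2016]
tool_rot: [-180.0, 0.0, 164.1]
force: [-1.0, 0.8, 0.0]
grip_width: 0.0872
grasp_force: 0.0
```

```bash
python3 wt.py w4.png;  python3 plan.py .4395 -.107 .1 163.6 .4395 -.107 .027 163.6
```

```text
cap [235 119  34  35 830] [ 0.394  -0.0962  0.0332]
cap [111 130  36  34 867] [ 0.3688 -0.2302  0.0333]
cap [  35  140   76   43 1899] [ 0.3669 -0.2952  0.0333]
cap [236 159  33  34 800] [ 0.437  -0.1075  0.0336]
cap [237 197  31  31 727] [ 0.4801 -0.1197  0.0336]
cap [251 260  30  14 330] [ 0.5573 -0.123   0.0337]
cap [258 304  31  26 528] [ 0.6337 -0.1337  0.0334]
cap [153 308  30  38 733] [ 0.6126 -0.2757  0.0336]
rim [ 218   94   68   29 1102] [365.5 -86.8] [65.6 24.6] 73.3
rim [  0 162  24  40 475] [ 368.6 -356.9] [12.3 40.8] 86.7
rim [ 222  212   71   61 1436] [ 505.3 -123.2] [74.3 75.3] 83.9
t 11.3 at [ 0.4403 -0.1029  0.2016] [-1.8000e+02  2.0000e-02  1.6394e+02] F [ 0.1 -0.1 -0.8] w 0.0873 q [ 44.  -5. -32. 110.  -3.  73.  86.]
[-0.001, -0.0138, 0.3386] [-0.0, 0.0001, 0.0019] rows>= 2.4
[-0.0009, -0.0137, 0.5819] [-0.0, 0.0001, 0.0019] rows>= 4.2
```

Request:
servo_tool --series '[[[0.003,-0.017,0.1,0,0,0,1],[0.003,-0.017,0.22,0,0,0,1],[0.003,-0.017,0.34,0,0,0,1],[0.003,-0.017,0.45,0,0,0,1],[0.003,-0.017,0.54,0,0,0,1],[0.003,-0.017,0.58,0,0,0,1],[0.003,-0.017,0.58,0,0,0,1],[0.003,-0.017,0.58,0,0,0,0.5],[0.003,-0.017,0.58,0,0,0,0.5],[0.003,-0.017,0.58,0,0,0,0.5],[0.003,-0.017,0.58,0,0,0,0.5],[0.003,-0.017,0.58,0,0,0,0.5]]]' --grip_force 20

```text
time_s: 12.33
tool_pos: [0.439, -0.1088, 0.0288]
tool_rot: [180.0, 0.2, 163.9]
force: [-0.7, 1.1, 3.7]
grip_width: 0.0657
grasp_force: 20.0
```

Request:
servo_tool --series '[[[0,0,0,0,0,0,0.5],[0,0,0,0,0,0,0.5],[0,0,-0.03,0,0,0,0.5],[0,0,-0.1,0,0,0,0.5],[0,0,-0.2,0,0,0,0.5],[0,0,-0.32,0,0,0,0.5],[0,0,-0.44,0,0,0,0.5],[0,0,-0.56,0,0,0,0.5],[0,0,-0.68,0,0,0,0.5],[0,0,-0.75,0,0,0,0.5],[0,0,-0.75,0,0,0,0.5],[0,0,-0.75,0,0,0,0.5]]]'

```text
time_s: 13.33
tool_pos: [0.4376, -0.1091, 0.253]
tool_rot: [-180.0, 0.1, 163.9]
force: [-0.7, -0.6, -5.2]
grip_width: 0.0661
grasp_force: 20.0
```

```bash
python3 plan.py .5 .12 .25 180 .5346 .3365 .25 180
```

```text
t 13.3 at [ 0.4376 -0.1091  0.253 ] [-1.7995e+02  7.0000e-02  1.6386e+02] F [-0.7 -0.6 -5.2] w 0.0661 q [ 45.  -7. -32. 106.  -3.  79.  88.]
[0.0125, 0.7912, 0.0092] [-0.0003, 0.0004, -0.0897] rows>= 5.7
[0.1023, 1.5165, 0.0085] [-0.0003, 0.0004, -0.0897] rows>= 10.9
```

Request:
servo_tool --series '[[[0.006,0.13,0,0,0,-0.0157,0.5],[0.012,0.26,0,0,0,-0.0314,0.5],[0.012,0.39,0,0,0,-0.05,0.5],[0.012,0.52,0,0,0,-0.065,0.5],[0.012,0.65,0,0,0,-0.08,0.5],[0.012,0.75,0,0,0,-0.0895,0.5],[0.012,0.79,0,0,0,-0.0895,0.5],[0.012,0.79,0,0,0,-0.0895,0.5]]]'

```text
time_s: 14.0
tool_pos: [0.4983, 0.1242, 0.2499]
tool_rot: [179.8, -0.3, -179.6]
force: [-0.3, -0.9, -4.1]
grip_width: 0.0656
grasp_force: 20.0
```

```bash
python3 plan.py .5346 .3365 .25 180 .5346 .3365 .13 180
```

```text
t 14.0 at [0.4983 0.1242 0.2499] [ 179.85   -0.27 -179.6 ] F [-0.3 -0.9 -4.1] w 0.0656 q [ 30.   4. -49.  98.   3.  79.  72.]
[-0.1261, 0.7069, 0.001] [0.0008, -0.0015, 0.0022] rows>= 5.2
[-0.128, 0.7058, 0.401] [0.0008, -0.0015, 0.0022] rows>= 5.9
```

Request:
servo_tool --series '[[[-0.02,0.12,0,0,0,0.002,0.5],[-0.04,0.24,0,0,0,0.002,0.5],[-0.06,0.36,0,0,0,0.002,0.5],[-0.08,0.48,0,0,0,0.002,0.5],[-0.1,0.6,0,0,0,0.002,0.5],[-0.125,0.68,0,0,0,0.002,0.5],[-0.125,0.705,0,0,0,0.002,0.5],[-0.125,0.705,0.1,0,0,0.002,0.5],[-0.125,0.705,0.2,0,0,0.002,0.5],[-0.125,0.705,0.3,0,0,0.002,0.5],[-0.125,0.705,0.3,0,0,0.002,0.5],[-0.125,0.705,0.3,0,0,0.002,0.5]]]'

```text
time_s: 15.0
tool_pos: [0.5365, 0.3282, 0.1597]
tool_rot: [-179.7, -0.3, 179.5]
force: [0.7, 0.4, -2.0]
grip_width: 0.0658
grasp_force: 20.0
```

```bash
python3 plan.py .5346 .3365 .13 180
python3 - <<'E'
from h import *
c=snap("wrist","w5.png"); P=cloud(c); Z=P[...,2]; X=P[...,0];Y=P[...,1]
# fence face line: rightmost; bed far edge
m=(abs(Z-.120)<.002)&(Y>.36)&(Y<.41)&(X<.64)&(X>.43); print("fence",np.nanmin(Y[m]) if m.any() else None, [np.percentile(Y[m],[2,50,98]).round(4) if m.any() else 0], m.sum(), np.percentile(X[m],[1,99]).round(4) if m.any() else 0)
E
```

```text
t 15.0 at [0.5365 0.3282 0.1597] [-179.75   -0.3   179.54] F [ 0.7  0.4 -2. ] w 0.0658 q [  5.  26. -51.  89.  21.  75.  41.]
[0.0061, 0.0282, 0.0989] [-0.0014, -0.0017, -0.0025] rows>= 0.7
fence 0.3822124214595877 [array([0.3833, 0.3896, 0.3966])] 3328 [0.4425 0.6275]
```

View pics/w5.png

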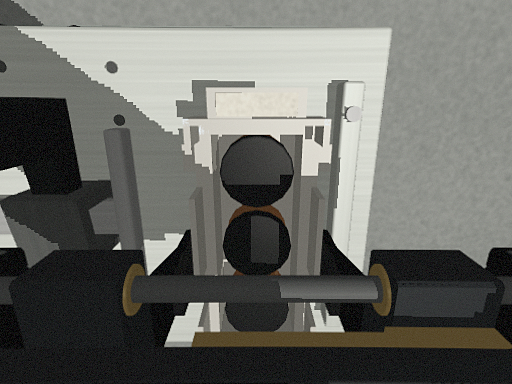

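The fence is on the right at (350,170), with its face at y 0.3825 as expected. The tray hangs square with its label toward -x (top of the picture).

Request:
servo_tool --series '[[[0.006,0.02,0,-0.0014,-0.0017,-0.0025,0.5],[0.006,0.028,0,-0.0014,-0.0017,-0.0025,0.5],[0.006,0.028,0,-0.0014,-0.0017,-0.0025,0.5],[0.006,0.028,0.04,-0.0014,-0.0017,-0.0025,0.5],[0.006,0.028,0.07,-0.0014,-0.0017,-0.0025,0.5],[0.006,0.028,0.07,-0.0014,-0.0017,-0.0025,0.5]]]'

```text
time_s: 15.55
tool_pos: [0.535, 0.3388, 0.1395]
tool_rot: [179.9, 0.2, -179.9]
force: [-1.5, -0.8, -4.3]
grip_width: 0.0658
grasp_force: 19.9
```

```bash
python3 plan.py .5346 .3365 .129 180
```

```text
t 15.6 at [0.535  0.3388 0.1395] [ 1.7985e+02  1.6000e-01 -1.7992e+02] F [-1.5 -0.8 -4.3] w 0.0658 q [  4.  27. -51.  91.  22.  72.  40.]
[0.0013, -0.0079, 0.0351] [0.0008, 0.0009, 0.0004] rows>= 0.3
```

Request:
servo_tool --series '[[[0.001,-0.007,0.01,0,0,0,0.5],[0.001,-0.007,0.018,0,0,0,0.5],[0.001,-0.007,0.025,0,0,0,0.5],[0.001,-0.007,0.032,0,0,0,0.5],[0.001,-0.007,0.036,0,0,0,0.5],[0.001,-0.007,0.036,0,0,0,0.5]]]'

```text
time_s: 16.05
tool_pos: [0.5363, 0.3374, 0.131]
tool_rot: [179.8, 0.4, -179.9]
force: [1.7, -0.4, -1.1]
grip_width: 0.0661
grasp_force: 19.9
```

Request:
servo_tool --series '[[[0,0,0.005,0,0,0,0.5],[0,0,0.005,0,0,0,1],[0,0,0.005,0,0,0,1],[0,0,0.005,0,0,0,1],[0,0,0.005,0,0,0,1],[0,0,0.005,0,0,0,1],[0,0,-0.08,0,0,0,1],[0,0,-0.18,0,0,0,1],[0,0,-0.3,0,0,0,1],[0,0,-0.42,0,0,0,1],[0,0,-0.55,0,0,0,1],[0,0,-0.55,0,0,0,1]]]'

```text
time_s: 17.05
tool_pos: [0.5367, 0.3397, 0.3044]
tool_rot: [179.4, 0.9, -179.9]
force: [0.4, -0.2, 1.9]
grip_width: 0.0869
grasp_force: 0.0
```

```bash
python3 wt.py w6.png .1;python3 tr.py; python3 plan.py .56 .1 .3 90 .6 -.1 .28 0
```

```text
cap [121  96  14  55 213] [0.4827 0.2035 0.134 ]
cap [236 115  35  36 853] [0.4894 0.3374 0.1331]
cap [237 156  33  33 781] [0.5341 0.3375 0.1335]
cap [238 193  32  31 715] [0.5783 0.3376 0.1336]
rim [ 219   91   68   29 1101] [459.6 336.9] [24.6 65.2] 1.0
rim [224 209  60  34 593] [591.8 337.9] [66.  38.7] 89.9
cap 106 [ 0.671  -0.2936  0.0325] [329. 162.]
cap 110 [ 0.6456 -0.1382  0.0326] [278. 170.]
cap 101 [ 0.6264 -0.2839  0.0329] [326. 176.]
cap 106 [ 0.6005 -0.1324  0.0326] [276. 185.]
cap 106 [ 0.5835 -0.274   0.0327] [323. 190.]
cap 104 [ 0.557  -0.1275  0.0328] [275. 199.]
cap 111 [ 0.3666 -0.2313  0.0325] [310. 263.]
cap 109 [ 0.3649 -0.2766  0.0327] [325. 263.]
cap 112 [ 0.3641 -0.3213  0.033 ] [340. 264.]
t 17.1 at [0.5352 0.3379 0.2978] [ 179.64    0.5  -179.91] F [-0.3 -0.7 -0.1] w 0.0870 q [  5.  22. -53.  78.  18.  88.  43.]
[-0.0815, -0.793, -0.0117] [0.0037, 0.0006, 0.5005] rows>= 12.6
[-0.2132, -1.4603, 0.052] [-0.0044, 0.0031, -0.9995] rows>= 25.1
```

Request:
servo_tool --series '[[[-0.01,-0.08,0,0.002,0,0.04,1],[-0.03,-0.2,0,0.002,0,0.1,1],[-0.08,-0.79,0,0.0037,0,0.5,1],[-0.08,-0.79,0,0.0037,0,0.5,1],[-0.08,-0.79,0,0.0037,0,0.5,1],[-0.08,-0.79,0,0.0037,0,0.5,1],[-0.08,-0.79,0,0.0037,0,0.5,1],[-0.08,-0.79,0,0.0037,0,0.5,1],[-0.08,-0.79,0,0.0037,0,0.5,1],[-0.08,-0.79,0,0.0037,0,0.5,1],[-0.08,-0.79,0,0.0037,0,0.5,1],[-0.08,-0.79,0,0.0037,0,0.5,1]]]'

```text
time_s: 18.15
tool_pos: [0.5583, 0.0994, 0.2928]
tool_rot: [-179.7, 0.2, 93.8]
force: [0.5, -1.1, 0.2]
grip_width: 0.0872
grasp_force: 0.0
```

```bash
python3 plan.py .602 -.131 .26 -7.1
```

```text
t 18.1 at [0.5583 0.0994 0.2928] [-179.71    0.19   93.76] F [ 0.5 -1.1  0.2] w 0.0872 q [ 21.  10. -39.  88.   6.  85. -14.]
[-0.7756, 0.0957, 0.1116] [-0.0002, 0.0022, 0.5603] rows>= 14.1
```

Request:
servo_tool --series '[[[-0.775,0.095,0.1,0,0.002,0.56,1],[-0.775,0.095,0.1,0,0.002,0.56,1],[-0.775,0.095,0.1,0,0.002,0.56,1],[-0.775,0.095,0.1,0,0.002,0.56,1],[-0.775,0.095,0.1,0,0.002,0.56,1],[-0.775,0.095,0.1,0,0.002,0.56,1],[-0.775,0.095,0.1,0,0.002,0.56,1],[-0.775,0.095,0.1,0,0.002,0.56,1],[-0.775,0.095,0.1,0,0.002,0.56,1],[-0.775,0.095,0.1,0,0.002,0.56,1],[-0.775,0.095,0.1,0,0.002,0.56,1],[-0.775,0.095,0.1,0,0.002,0.56,1]]]'

```text
time_s: 19.15
tool_pos: [0.6032, -0.1301, 0.2633]
tool_rot: [-179.9, 0.1, 7.8]
force: [0.7, -0.3, 0.5]
grip_width: 0.0871
grasp_force: 0.0
```

Request:
servo_tool --series '[[[0,0,0,0,0,0.05,1],[0,0,0,0,0,0.08,1],[0,0,0,0,0,0.08,1]]]'

```text
time_s: 19.4
tool_pos: [0.6033, -0.1301, 0.2635]
tool_rot: [-180.0, 0.1, -6.4]
force: [0.3, -0.1, -0.2]
grip_width: 0.0868
grasp_force: 0.0
```

```bash
python3 wt.py w7.png; python3 plan.py .602 -.131 .027 -7.1
```

```text
cap [363  79  32  32 737] [ 0.6753 -0.2914  0.0336]
cap [243 116  29  28 554] [ 0.6496 -0.1374  0.0331]
cap [355 117  31  29 640] [ 0.632  -0.2816  0.0332]
cap [243 150  28  28 568] [ 0.6061 -0.131   0.0335]
cap [348 151  29  28 573] [ 0.5888 -0.2706  0.0331]
cap [243 183  27  26 496] [ 0.5625 -0.1259  0.0334]
cap [325 304  22  10 167] [ 0.3631 -0.2281  0.0331]
rim [ 18  22  29  58 602] [766.5 103.7] [26.8 57.1] 72.9
rim [356  64  68  42 771] [ 686.4 -294.9] [68.4 37.8] 77.1
rim [229 105  57  34 548] [ 661.7 -137.8] [65.9 36.5] 83.6
rim [338 178  55  27 689] [ 557.9 -266.3] [67.7 26.6] 76.4
rim [485 178  27  64 542] [ 513.2 -435.7] [11.9 85.6] 80.0
rim [231 212  51  21 634] [ 530.4 -121.8] [64.8 26.1] 82.3
t 19.4 at [ 0.6034 -0.13    0.2637] [-1.7995e+02  9.0000e-02 -6.0800e+00] F [ 0.1 -0.8  0.3] w 0.0866 q [ 26.  15. -19.  84.   5.  82. -90.]
[-0.0031, 0.0044, 0.7891] [-0.0002, 0.0005, 0.0057] rows>= 5.7
```

Request:
servo_tool --series '[[[0.006,0.004,0.12,0,0,0.006,1],[0.006,0.004,0.25,0,0,0.006,1],[0.006,0.004,0.38,0,0,0.006,1],[0.006,0.004,0.51,0,0,0.006,1],[0.006,0.004,0.63,0,0,0.006,1],[0.006,0.004,0.73,0,0,0.006,1],[0.006,0.004,0.79,0,0,0.006,1],[0.006,0.004,0.79,0,0,0.006,1],[0.006,0.004,0.79,0,0,0.006,0.5],[0.006,0.004,0.79,0,0,0.006,0.5],[0.006,0.004,0.79,0,0,0.006,0.5],[0.006,0.004,0.79,0,0,0.006,0.5]]]'

```text
time_s: 20.45
tool_pos: [0.6076, -0.1315, 0.0305]
tool_rot: [-180.0, -0.3, -7.3]
force: [0.2, -0.2, 0.3]
grip_width: 0.0679
grasp_force: 0.0
```

Request:
servo_tool --series '[[[0,0,0,0,0,0,0.5],[0,0,0,0,0,0,0.5],[0,0,0,0,0,0,0.5]]]'

```text
time_s: 20.7
tool_pos: [0.6076, -0.1313, 0.0304]
tool_rot: [-180.0, -0.3, -7.3]
force: [0.1, 0.2, 5.5]
grip_width: 0.0659
grasp_force: 20.0
```

Request:
servo_tool --series '[[[0,0,-0.03,0,0,0,0.5],[0,0,-0.1,0,0,0,0.5],[0,0,-0.2,0,0,0,0.5],[0,0,-0.32,0,0,0,0.5],[0,0,-0.44,0,0,0,0.5],[0,0,-0.56,0,0,0,0.5],[0,0,-0.68,0,0,0,0.5],[0,0,-0.8,0,0,0,0.5],[0,0,-0.88,0,0,0,0.5],[0,0,-0.9,0,0,0,0.5],[0,0,-0.9,0,0,0,0.5],[0,0,-0.9,0,0,0,0.5]]]'

```text
time_s: 21.7
tool_pos: [0.605, -0.1314, 0.2966]
tool_rot: [-180.0, 0.1, -7.3]
force: [-0.1, 0.1, -2.8]
grip_width: 0.0658
grasp_force: 20.0
```

```bash
python3 plan.py .57 .1 .3 90
```

```text
t 21.7 at [ 0.605  -0.1314  0.2966] [-1.7996e+02  9.0000e-02 -7.2900e+00] F [-0.1  0.1 -2.8] w 0.0658 q [ 26.  14. -19.  80.   5.  86. -91.]
[-0.2135, -0.7502, -0.0105] [-0.0006, 0.0002, -0.5405] rows>= 13.6
```

Request:
servo_tool --series '[[[-0.03,-0.06,-0.01,0,0,-0.04,0.5],[-0.06,-0.15,-0.01,0,0,-0.08,0.5],[-0.213,-0.75,-0.01,0,0,-0.54,0.5],[-0.213,-0.75,-0.01,0,0,-0.54,0.5],[-0.213,-0.75,-0.01,0,0,-0.54,0.5],[-0.213,-0.75,-0.01,0,0,-0.54,0.5],[-0.213,-0.75,-0.01,0,0,-0.54,0.5],[-0.213,-0.75,-0.01,0,0,-0.54,0.5],[-0.213,-0.75,-0.01,0,0,-0.54,0.5],[-0.213,-0.75,-0.01,0,0,-0.54,0.5],[-0.213,-0.75,-0.01,0,0,-0.54,0.5],[-0.213,-0.75,-0.01,0,0,-0.54,0.5]]]'

```text
time_s: 22.7
tool_pos: [0.5695, 0.0995, 0.298]
tool_rot: [-179.8, 0.1, 79.0]
force: [0.2, 0.0, -2.7]
grip_width: 0.0659
grasp_force: 20.0
```

```bash
python3 plan.py .535 .33 .3 180
```

```text
t 22.7 at [0.5695 0.0995 0.298 ] [-1.7975e+02  5.0000e-02  7.9030e+01] F [ 0.2  0.  -2.7] w 0.0659 q [ 18.  11. -36.  86.   6.  86. -28.]
[0.7325, -0.2593, -0.0061] [-0.0013, -0.001, -0.561] rows>= 14.1
```

Request:
servo_tool --series '[[[0.06,-0.02,0,0,0,-0.04,0.5],[0.73,-0.26,0,0,0,-0.56,0.5],[0.73,-0.26,0,0,0,-0.56,0.5],[0.73,-0.26,0,0,0,-0.56,0.5],[0.73,-0.26,0,0,0,-0.56,0.5],[0.73,-0.26,0,0,0,-0.56,0.5],[0.73,-0.26,0,0,0,-0.56,0.5],[0.73,-0.26,0,0,0,-0.56,0.5],[0.73,-0.26,0,0,0,-0.56,0.5],[0.73,-0.26,0,0,0,-0.56,0.5],[0.73,-0.26,0,0,0,-0.56,0.5],[0.73,-0.26,0,0,0,-0.56,0.5]]]'

```text
time_s: 23.7
tool_pos: [0.5365, 0.3292, 0.2981]
tool_rot: [-179.8, -0.2, 165.0]
force: [0.4, 0.7, -1.8]
grip_width: 0.0657
grasp_force: 20.0
```

Request:
servo_tool --series '[[[0,0,0,0,0,-0.06,0.5],[0,0,0,0,0,-0.1,0.5],[0,0,0,0,0,-0.109,0.5],[0,0,0,0,0,-0.109,0.5]]]'

```text
time_s: 24.03
tool_pos: [0.5366, 0.329, 0.2983]
tool_rot: [-179.9, -0.2, -175.6]
force: [-0.1, 0.2, -2.6]
grip_width: 0.0658
grasp_force: 20.0
```

```bash
cat > held.py <<'E'
# held tray vs tool: cap mid and tray axis; prints rows of visible held-tray caps (any height) and lower tray caps
from h import *
import sys
c=snap("wrist",sys.argv[1]); P=cloud(c); f=c["frame"].astype(int); Z=P[...,2]
o=get_obs(); print("tool",np.round(o["tool_pos"],4),np.round(o["tool_rot"],2))
dk=(f.max(2)<75)&(abs(P[...,1]-.3375)<.06)&(abs(P[...,0]-.535)<.1)&(Z>.12)&(Z<o["tool_pos"][2]+.025)
n,l,s,ct=cv2.connectedComponentsWithStats(cv2.erode(dk.astype(np.uint8),np.ones((3,3))))
for i in range(1,n):
    if s[i,4]>150:
        z=np.median(Z[l==i]); q=onplane(c,[ct[i]],z)[0]; mm=P[l==i]; print("cap",s[i],q.round(4),"z",z.round(4))
w=(f.min(2)>110)&(abs(P[...,1]-.3375)<.06)&(abs(P[...,0]-.535)<.1)&(abs(Z-(o["tool_pos"][2]+float(sys.argv[2])))<.004)
n,l,s,ct=cv2.connectedComponentsWithStats(cv2.dilate(w.astype(np.uint8),np.ones((3,3))))
for i in range(1,n):
    v,u=np.where((l==i)&w)
    if len(v)>200:
        z=np.median(Z[v,u]); q=onplane(c,np.c_[u,v],z)[:,:2]*1000; r=cv2.minAreaRect(q.astype(np.float32)); print("rim",s[i],np.round(r[0],1),np.round(r[1],1),round(r[2],1),q.min(0).round(1),q.max(0).round(1),"z",z.round(4))
E
python3 held.py w8.png .027; python3 plan.py .5346 .3375 .3 180
```

```text
tool [0.5367 0.3292 0.2988] [-1.7993e+02 -1.6000e-01 -1.7586e+02]
cap [ 221  143   71   70 3143] [0.4946 0.324  0.3014] z 0.3014
cap [ 224  216   65   58 2985] [0.5356 0.3286 0.3012] z 0.3012
cap [179 231  19  21 224] [0.5292 0.2909 0.3138] z 0.3138
cap [315 231  21  21 233] [0.5237 0.3654 0.3121] z 0.3121
cap [ 227  304   61   26 1418] [0.5854 0.3329 0.301 ] z 0.301
rim [ 183  126  147   81 2323] [483.1 324.5] [37.4 66. ] 4.4 [462.  290.5] [499.4 358.5] z 0.3233
t 24.1 at [0.5367 0.3292 0.2988] [-1.7993e+02 -1.6000e-01 -1.7586e+02] F [-0.3  0.2 -2.8] w 0.0657 q [  8.  24. -58.  78.  20.  89.  47.]
[0.0052, 0.0281, -0.0041] [-0.0004, -0.0009, 0.023] rows>= 0.6
```

View pics/w8.png

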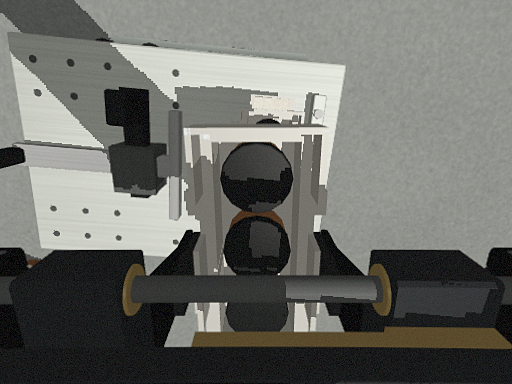

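The held tray's label now faces +x (bottom of the frame). It has about 4° of yaw overshoot to take out, and the tray centre sits about 2 mm to +x of the TCP.

Request:
servo_tool --series '[[[0.007,0.02,0,0,0,0.015,0.5],[0.012,0.03,0,0,0,0.023,0.5],[0.012,0.03,0.1,0,0,0.023,0.5],[0.012,0.03,0.2,0,0,0.023,0.5],[0.012,0.03,0.27,0,0,0.023,0.5],[0.012,0.03,0.3,0,0,0.023,0.5],[0.012,0.03,0.3,0,0,0.023,0.5],[0.012,0.03,0.3,0,0,0.023,0.5]]]'

```text
time_s: 24.75
tool_pos: [0.5333, 0.3387, 0.2115]
tool_rot: [180.0, 0.0, -180.0]
force: [-0.5, -0.6, -2.5]
grip_width: 0.0656
grasp_force: 20.0
```

```bash
python3 held.py w9.png .027; python3 plan.py .5327 .338 .195 180
```

```text
tool [0.5338 0.3393 0.2127] [ 1.7991e+02  1.3000e-01 -1.7996e+02]
cap [ 221  143   71   70 3379] [0.4903 0.3371 0.2144] z 0.2144
cap [ 224  216   66   58 2935] [0.5324 0.3382 0.2144] z 0.2144
cap [178 231  21  22 241] [0.5234 0.301  0.2256] z 0.2256
cap [315 231  21  21 254] [0.5234 0.3758 0.2259] z 0.2259
cap [ 227  304   61   26 1399] [0.5821 0.3386 0.2144] z 0.2144
rim [ 183  126  147   62 2125] [474.7 338.2] [65.9 27.7] 90.0 [460.8 305.2] [488.5 371.1] z 0.2364
t 24.8 at [0.5338 0.3393 0.2127] [ 1.7991e+02  1.3000e-01 -1.7996e+02] F [-0.3 -0.3 -1.8] w 0.0657 q [  7.  26. -56.  85.  21.  80.  40.]
[0.0037, -0.0043, 0.0588] [0.0005, 0.0007, 0.0002] rows>= 0.4
```

Request:
servo_tool --series '[[[0.002,-0.003,0.03,0,0,0,0.5],[0.002,-0.003,0.06,0,0,0,0.5],[0.002,-0.003,0.08,0,0,0,0.5],[0.002,-0.003,0.095,0,0,0,0.5],[0.002,-0.003,0.095,0,0,0,0.5]]]'

```text
time_s: 25.22
tool_pos: [0.5324, 0.3372, 0.1817]
tool_rot: [-180.0, -0.0, -179.9]
force: [-0.9, -0.1, -3.5]
grip_width: 0.0657
grasp_force: 20.0
```

Request:
servo_tool --series '[[[0,0,0.005,0,0,0,0.5],[0,0,0.01,0,0,0,0.5],[0,0,0.01,0,0,0,0.5]]]'

```text
time_s: 25.47
tool_pos: [0.533, 0.3378, 0.1801]
tool_rot: [180.0, 0.1, -179.9]
force: [0.8, 0.2, -3.1]
grip_width: 0.0659
grasp_force: 20.0
```

Request:
servo_tool --series '[[[0,0,0.005,0,0,0,0.5],[0,0,0.009,0,0,0,0.5],[0,0,0.009,0,0,0,0.5]]]'

```text
time_s: 25.72
tool_pos: [0.5332, 0.3381, 0.1794]
tool_rot: [180.0, 0.2, -179.9]
force: [-1.9, -1.9, 6.5]
grip_width: 0.0657
grasp_force: 20.0
```

Request:
servo_tool --series '[[[0,0,-0.003,0,0,0,0.5],[0,0,-0.003,0,0,0,1],[0,0,-0.003,0,0,0,1],[0,0,-0.003,0,0,0,1],[0,0,-0.003,0,0,0,1],[0,0,-0.003,0,0,0,1],[0,0,-0.08,0,0,0,1],[0,0,-0.18,0,0,0,1],[0,0,-0.3,0,0,0,1],[0,0,-0.42,0,0,0,1],[0,0,-0.5,0,0,0,1],[0,0,-0.5,0,0,0,1]]]'

```text
time_s: 26.72
tool_pos: [0.5339, 0.3398, 0.3336]
tool_rot: [179.7, 0.5, -179.9]
force: [0.6, 0.4, -0.3]
grip_width: 0.0868
grasp_force: 0.0
```

```bash
python3 wt.py w10.png .149; python3 tr.py; python3 plan.py .55 .08 .33 180 .6 -.1 .3 167
```

```text
cap [105 103  22  30 528] [0.469  0.1965 0.18  ]
cap [236 121  37  38 997] [0.4898 0.3375 0.1822]
cap [237 164  35  35 868] [0.5347 0.3377 0.1825]
cap [238 202  33  33 786] [0.5793 0.338  0.1825]
rim [218 110  72  42 755] [479.3 337.4] [36.8 65.9] 0.1
rim [223 241  63  24 832] [611.1 337.9] [65.7 26. ] 90.0
cap 109 [ 0.6706 -0.2932  0.0327] [329. 162.]
cap 110 [ 0.6264 -0.2836  0.0325] [326. 176.]
cap 101 [ 0.5836 -0.2746  0.0329] [323. 190.]
cap 111 [ 0.3666 -0.2312  0.033 ] [310. 263.]
cap 109 [ 0.365  -0.2766  0.0328] [325. 263.]
cap 108 [ 0.3646 -0.3213  0.0328] [340. 264.]
t 26.8 at [0.5329 0.3383 0.3282] [ 1.7991e+02  1.7000e-01 -1.7991e+02] F [0.3 0.2 0.3] w 0.0871 q [  6.  23. -57.  75.  19.  92.  42.]
[-0.0557, -0.8609, -0.0071] [0.0005, 0.0009, 0.0005] rows>= 6.2
[-0.2212, -1.4613, 0.0925] [0.0006, 0.0009, 0.0727] rows>= 10.7
```

Request:
servo_tool --series '[[[-0.01,-0.1,0,0,0,0,1],[-0.02,-0.22,0,0,0,0,1],[-0.05,-0.86,0,0,0,0.02,1],[-0.05,-0.86,0,0,0,0.04,1],[-0.05,-0.86,0,0,0,0.05,1],[-0.05,-0.86,0,0,0,0.06,1],[-0.1,-0.98,0,0,0,0.072,1],[-0.2,-1.0,0.03,0,0,0.072,1],[-0.22,-1.0,0.06,0,0,0.072,1],[-0.22,-1.0,0.06,0,0,0.072,1]]]'

```text
time_s: 27.65
tool_pos: [0.5996, 0.033, 0.3041]
tool_rot: [-180.0, -0.3, 166.7]
force: [-0.9, 0.0, -1.4]
grip_width: 0.0869
grasp_force: 0.0
```

```bash
python3 plan.py .63 -.2825 .22 167
```

```text
t 27.6 at [0.5996 0.033  0.3041] [-180.     -0.32  166.73] F [-0.9  0.  -1.4] w 0.0869 q [ 35.  17. -51.  81.  13.  88.  62.]
[-0.3414, -1.0003, 0.2784] [-0.0, -0.0018, -0.0015] rows>= 7.9
```

Request:
servo_tool --series '[[[-0.04,-0.12,0.03,0,0,0,1],[-0.34,-1.0,0.28,0,0,0,1],[-0.34,-1.0,0.28,0,0,0,1],[-0.34,-1.0,0.28,0,0,0,1],[-0.34,-1.0,0.28,0,0,0,1],[-0.34,-1.0,0.28,0,0,0,1],[-0.34,-1.0,0.28,0,0,0,1],[-0.34,-1.0,0.28,0,0,0,1],[-0.34,-1.0,0.28,0,0,0,1],[-0.34,-1.0,0.28,0,0,0,1],[-0.34,-1.0,0.28,0,0,0,1]]]'

```text
time_s: 28.57
tool_pos: [0.6317, -0.2753, 0.2242]
tool_rot: [179.8, -0.0, 167.2]
force: [0.5, 1.1, 0.6]
grip_width: 0.087
grasp_force: 0.0
```

```bash
python3 wt.py w11.png; python3 plan.py .63 -.2825 .027 167
```

```text
cap [ 81  63  24  76 354] [ 0.5102 -0.4362  0.0334]
cap [234 120  31  32 581] [ 0.5875 -0.2758  0.0333]
cap [235 158  31  31 669] [ 0.6301 -0.283   0.0336]
cap [236 193  30  29 629] [ 0.6735 -0.2924  0.0336]
rim [ 66  56  31  89 618] [ 511.8 -436. ] [ 7.6 86.3] 82.5
rim [218  96  64  27 977] [ 557.2 -266.2] [65.9 24.6] 77.3
rim [222 207  57  32 554] [ 685.6 -295.3] [66.  37.9] 77.2
t 28.6 at [ 0.6321 -0.2744  0.225 ] [1.7985e+02 3.0000e-02 1.6730e+02] F [ 1.  -0.2 -0.3] w 0.0870 q [ 50.  29. -42.  75.  19.  83.  87.]
[0.0013, -0.0295, 0.6598] [0.0008, 0.0002, 0.0017] rows>= 4.8
```

Request:
servo_tool --series '[[[-0.003,-0.028,0.1,0,0,0,1],[-0.003,-0.028,0.22,0,0,0,1],[-0.003,-0.028,0.34,0,0,0,1],[-0.003,-0.028,0.46,0,0,0,1],[-0.003,-0.028,0.56,0,0,0,1],[-0.003,-0.028,0.63,0,0,0,1],[-0.003,-0.028,0.655,0,0,0,1],[-0.003,-0.028,0.655,0,0,0,1]]]'

```text
time_s: 29.28
tool_pos: [0.6302, -0.283, 0.0271]
tool_rot: [179.9, -0.1, 167.3]
force: [-0.4, -0.0, -1.0]
grip_width: 0.0873
grasp_force: 0.0
```

```bash
python3 plan.py .631 -.283 .028 167.3
```

```text
t 29.3 at [ 0.6302 -0.283   0.0271] [ 1.7987e+02 -1.2000e-01  1.6728e+02] F [-0.4 -0.  -1. ] w 0.0873 q [ 49.  37. -38.  87.  25.  65.  83.]
[-0.0025, 0.0004, -0.0028] [0.0007, -0.0006, -0.0001] rows>= 0.0
```

Request:
servo_tool --series '[[[0,0,0,0,0,0,0.5],[0,0,0,0,0,0,0.5],[0,0,0,0,0,0,0.5],[0,0,0,0,0,0,0.5],[0,0,0,0,0,0,0.5],[0,0,0,0,0,0,0.5],[0,0,0,0,0,0,0.5]]]'

```text
time_s: 29.87
tool_pos: [0.6326, -0.2848, 0.0307]
tool_rot: [179.9, 0.2, 167.1]
force: [0.1, 2.4, 6.2]
grip_width: 0.0658
grasp_force: 20.0
```

Request:
servo_tool --series '[[[0,0,-0.03,0,0,0,0.5],[0,0,-0.1,0,0,0,0.5],[0,0,-0.2,0,0,0,0.5],[0,0,-0.32,0,0,0,0.5],[0,0,-0.44,0,0,0,0.5],[0,0,-0.56,0,0,0,0.5],[0,0,-0.68,0,0,0,0.5],[0,0,-0.8,0,0,0,0.5],[0,0,-0.92,0,0,0,0.5],[0,0,-0.99,0,0,0,0.5],[0,0,-1.0,0,0,0,0.5],[0,0,-1.0,0,0,0,0.5]]]'

```text
time_s: 30.87
tool_pos: [0.6308, -0.2861, 0.3296]
tool_rot: [-180.0, 0.2, 167.1]
force: [0.2, 0.4, -3.7]
grip_width: 0.0659
grasp_force: 20.0
```

```bash
python3 plan.py .59 .0 .34 170 .535 .29 .34 180
```

```text
t 30.9 at [ 0.6308 -0.2861  0.3296] [-1.800e+02  1.600e-01  1.671e+02] F [ 0.2  0.4 -3.7] w 0.0659 q [ 49.  28. -42.  64.  18.  94.  89.]
[0.3453, 0.8991, -0.0357] [-0.0, 0.0009, -0.0161] rows>= 6.9
[0.7399, 1.8005, -0.0369] [-0.0001, 0.0009, -0.0717] rows>= 14.0
```

Request:
servo_tool --series '[[[0.04,0.1,-0.03,0,0,0,0.5],[0.08,0.22,-0.035,0,0,0,0.5],[0.35,0.9,-0.035,0,0,-0.016,0.5],[0.35,0.9,-0.035,0,0,-0.016,0.5],[0.35,0.9,-0.035,0,0,-0.016,0.5],[0.35,0.9,-0.035,0,0,-0.016,0.5],[0.35,0.9,-0.035,0,0,-0.016,0.5],[0.39,0.98,-0.035,0,0,-0.03,0.5],[0.39,0.98,-0.035,0,0,-0.04,0.5],[0.39,0.98,-0.035,0,0,-0.04,0.5]]]'

```text
time_s: 31.7
tool_pos: [0.5801, 0.0304, 0.3368]
tool_rot: [-180.0, -0.2, 174.8]
force: [0.5, -2.2, -3.4]
grip_width: 0.0659
grasp_force: 20.0
```

```bash
python3 plan.py .535 .29 .34 180
```

```text
t 31.7 at [0.5801 0.0304 0.3368] [-1.7999e+02 -1.5000e-01  1.7475e+02] F [ 0.5 -2.2 -3.4] w 0.0659 q [ 38.  14. -52.  81.  11.  91.  71.]
[0.2287, 0.8481, -0.0102] [-0.0, -0.0008, -0.0292] rows>= 6.3
```

Request:
servo_tool --series '[[[0.04,0.12,-0.01,0,0,-0.01,0.5],[0.08,0.26,-0.01,0,0,-0.02,0.5],[0.11,0.4,-0.01,0,0,-0.029,0.5],[0.15,0.54,-0.01,0,0,-0.029,0.5],[0.18,0.68,-0.01,0,0,-0.029,0.5],[0.22,0.8,-0.01,0,0,-0.029,0.5],[0.23,0.9,-0.01,0,0,-0.029,0.5],[0.23,0.98,-0.01,0,0,-0.029,0.5],[0.23,0.98,-0.01,0,0,-0.029,0.5],[0.23,0.98,-0.01,0,0,-0.029,0.5]]]'

```text
time_s: 32.53
tool_pos: [0.5421, 0.3263, 0.3394]
tool_rot: [-179.9, -0.2, 179.6]
force: [-0.1, 0.1, -3.7]
grip_width: 0.0659
grasp_force: 20.0
```

```bash
python3 held.py w12.png .025; python3 plan.py .535 .338 .26 180
```

```text
tool [0.543  0.3247 0.3398] [-1.7986e+02 -1.0000e-01  1.7946e+02]
cap [ 221  134   71   71 3107] [0.495  0.3239 0.3422] z 0.3422
cap [ 224  208   66   66 3144] [0.5373 0.3259 0.342 ] z 0.342
cap [179 231  13  21 155] [0.5313 0.2882 0.3557] z 0.3557
cap [322 231  14  21 169] [0.5316 0.3641 0.356 ] z 0.356
cap [ 226  304   61   26 1273] [0.5904 0.3258 0.3418] z 0.3418
rim [ 183   84  149   61 4795] [464.4 326.5] [65.9 25.1] 89.7 [451.8 293.5] [477.1 359.5] z 0.364
t 32.6 at [0.543  0.3247 0.3398] [-1.7986e+02 -1.0000e-01  1.7946e+02] F [-0.1  0.4 -2.9] w 0.0660 q [  7.  24. -57.  73.  20.  94.  43.]
[0.0265, 0.0449, 0.266] [-0.0008, -0.0005, -0.003] rows>= 1.9
```

Request:
servo_tool --series '[[[0.013,0.02,0,0,0,-0.002,0.5],[0.013,0.037,0,0,0,-0.002,0.5],[0.013,0.037,0.1,0,0,-0.002,0.5],[0.013,0.037,0.19,0,0,-0.002,0.5],[0.013,0.037,0.25,0,0,-0.002,0.5],[0.013,0.037,0.27,0,0,-0.002,0.5],[0.013,0.037,0.27,0,0,-0.002,0.5],[0.013,0.037,0.27,0,0,-0.002,0.5]]]'

```text
time_s: 33.25
tool_pos: [0.5394, 0.3373, 0.2623]
tool_rot: [179.9, 0.1, 179.8]
force: [0.0, -0.0, -2.7]
grip_width: 0.0659
grasp_force: 20.0
```

```bash
python3 held.py w13.png .025; python3 plan.py .535 .338 .23 180
```

```text
tool [0.5395 0.3378 0.263 ] [179.9    0.18 179.86]
cap [ 221  134   71   70 3270] [0.4917 0.3351 0.2649] z 0.2649
cap [ 224  208   66   66 3216] [0.5345 0.337  0.2649] z 0.2649
cap [179 231  13  21 165] [0.5284 0.2991 0.2796] z 0.2796
cap [322 231  14  21 177] [0.5286 0.375  0.2794] z 0.2794
cap [ 226  304   61   26 1275] [0.5879 0.3367 0.265 ] z 0.265
rim [ 182   84  149   61 4854] [461.6 337.1] [66.  25.1] 89.9 [449.  304.1] [474.2 370.1] z 0.2865
t 33.3 at [0.5395 0.3378 0.263 ] [179.9    0.18 179.86] F [ 0.4  0.3 -2.9] w 0.0662 q [  7.  25. -57.  80.  21.  86.  41.]
[0.0154, 0.0006, 0.1101] [0.0006, 0.001, -0.0008] rows>= 0.8
```

Request:
servo_tool --series '[[[0.004,0.002,0.03,0,0,0,0.5],[0.004,0.002,0.06,0,0,0,0.5],[0.004,0.002,0.08,0,0,0,0.5],[0.004,0.002,0.095,0,0,0,0.5],[0.004,0.002,0.102,0,0,0,0.5],[0.004,0.002,0.102,0,0,0,0.5]]]'

```text
time_s: 33.8
tool_pos: [0.5375, 0.3378, 0.23]
tool_rot: [-180.0, 0.0, 179.9]
force: [-0.7, 0.4, -2.8]
grip_width: 0.0658
grasp_force: 20.0
```

Request:
servo_tool --series '[[[0,0,0.005,0,0,0,0.5],[0,0,0.008,0,0,0,0.5],[0,0,0.008,0,0,0,0.5]]]'

```text
time_s: 34.05
tool_pos: [0.5379, 0.3383, 0.2288]
tool_rot: [179.9, 0.1, 179.9]
force: [1.0, -0.1, -3.9]
grip_width: 0.0657
grasp_force: 20.0
```

Request:
servo_tool --series '[[[0,0,0.005,0,0,0,0.5],[0,0,0.008,0,0,0,0.5],[0,0,0.008,0,0,0,0.5]]]'

```text
time_s: 34.3
tool_pos: [0.5379, 0.3384, 0.2286]
tool_rot: [180.0, 0.2, 179.9]
force: [-2.5, -2.1, 7.2]
grip_width: 0.0661
grasp_force: 20.0
```

Request:
servo_tool --series '[[[0,0,-0.003,0,0,0,0.5],[0,0,-0.003,0,0,0,1],[0,0,-0.003,0,0,0,1],[0,0,-0.003,0,0,0,1],[0,0,-0.003,0,0,0,1],[0,0,-0.003,0,0,0,1],[0,0,-0.08,0,0,0,1],[0,0,-0.18,0,0,0,1],[0,0,-0.3,0,0,0,1],[0,0,-0.42,0,0,0,1],[0,0,-0.5,0,0,0,1],[0,0,-0.5,0,0,0,1]]]'

```text
time_s: 35.3
tool_pos: [0.5384, 0.3399, 0.382]
tool_rot: [179.6, 0.5, 179.9]
force: [-0.1, 0.8, 0.4]
grip_width: 0.0872
grasp_force: 0.0
```

```bash
python3 wt.py w14.png .198; python3 plan.py .535 .07 .37 135
python3 - <<'E'
from h import *
c=snap("side"); cv2.imwrite("pics/s1.png",cv2.resize(c["frame"][150:,60:380,::-1],None,fx=2.5,fy=2.5))
E
```

```text
cap [ 236  117   37   37 1027] [0.4898 0.338  0.2312]
cap [237 160  35  35 893] [0.5344 0.3378 0.2315]
cap [238 199  33  33 775] [0.579  0.338  0.2316]
rim [ 218   90   73   31 1216] [460.1 338. ] [65.9 25. ] 89.9
rim [222 216  65  35 689] [591.9 337.8] [66.1 37.8] 89.8
t 35.4 at [0.538  0.3394 0.379 ] [179.77   0.31 179.92] F [ 0.3  0.8 -1.1] w 0.0871 q [  5.  24. -58.  68.  20.  98.  42.]
[0.0088, -0.8981, 0.0263] [0.0019, 0.0011, 0.2496] rows>= 6.5
```

View pics/s1.png

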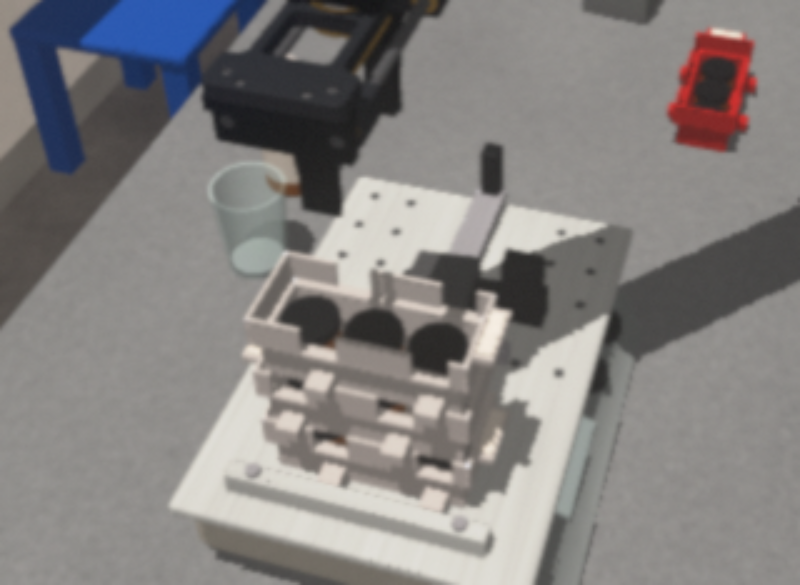

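The three-high pile stands square at (375,400) in the crop, with lugs on rims and labels alternating. Cap height 0.2315 matches 2 x 49 mm of stacking. Next is the bar.

Request:
servo_tool --series '[[[0.005,-0.1,0.01,0,0,0.01,1],[0.01,-0.22,0.02,0,0,0.03,1],[0.01,-0.9,0.02,0,0,0.45,1],[0.01,-0.9,0.02,0,0,0.45,1],[0.01,-0.9,0.02,0,0,0.45,1],[0.01,-0.9,0.02,0,0,0.45,1],[0.01,-0.9,0.02,0,0,0.45,1],[0.01,-0.9,0.02,0,0,0.45,1],[0.01,-0.9,0.02,0,0,0.45,1],[0.01,-0.9,0.02,0,0,0.45,1],[0.01,-0.9,0.02,0,0,0.45,1],[0.01,-0.9,0.02,0,0,0.45,1]]]'

```text
time_s: 36.4
tool_pos: [0.5334, 0.0673, 0.3678]
tool_rot: [-179.9, -0.0, 102.5]
force: [-0.3, 0.4, 0.3]
grip_width: 0.0872
grasp_force: 0.0
```

```bash
python3 plan.py .5346 .0515 .23 90
```

```text
t 36.4 at [0.5334 0.0673 0.3678] [-1.7990e+02 -4.0000e-02  1.0247e+02] F [-0.3  0.4  0.3] w 0.0872 q [ 32.   6. -46.  83.   4.  93.  -1.]
[-0.0526, -0.0066, 0.4594] [-0.0006, -0.0002, 0.0693] rows>= 3.3
```

Request:
servo_tool --series '[[[-0.052,-0.007,0.1,0,0,0.04,1],[-0.052,-0.007,0.23,0,0,0.069,1],[-0.052,-0.007,0.36,0,0,0.069,1],[-0.052,-0.007,0.46,0,0,0.069,1],[-0.052,-0.007,0.46,0,0,0.069,1],[-0.052,-0.007,0.46,0,0,0.069,1]]]'

```text
time_s: 36.9
tool_pos: [0.534, 0.0519, 0.2298]
tool_rot: [-179.8, -0.0, 90.4]
force: [0.7, -0.4, 1.5]
grip_width: 0.0869
grasp_force: 0.0
```

```bash
sed 's/w1.png/w15.png/' shk.py | python3 - | grep -E "handle"; python3 plan.py .5346 .0515 .135 90
```

```text
handle [143   0  44  25 171] [456.2 183.4] [486.  197.7] mid [471.1 190.6] [23.8] z 0.1639
handle [246 196  22  21 404] [525.4  44.5] [542.6  61.9] mid [534.   53.2] [0.6] z 0.1639
t 37.0 at [0.5356 0.0523 0.2321] [ 1.7997e+02 -5.0000e-02  9.0450e+01] F [ 0.4 -0.4  0.6] w 0.0871 q [ 33.   8. -44.  97.   6.  77. -12.]
[-0.003, -0.0035, 0.3235] [0.0002, -0.0003, 0.0025] rows>= 2.3
```

Request:
servo_tool --series '[[[0.002,0,0.1,0,0,0.002,1],[0.002,0,0.2,0,0,0.002,1],[0.002,0,0.28,0,0,0.002,1],[0.002,0,0.322,0,0,0.002,1],[0.002,0,0.322,0,0,0.002,0],[0.002,0,0.322,0,0,0.002,0],[0.002,0,0.322,0,0,0.002,0],[0.002,0,0.322,0,0,0.002,0],[0.002,0,0.322,0,0,0.002,0],[0.002,0,0.322,0,0,0.002,0],[0.002,0,0.322,0,0,0.002,0],[0.002,0,0.322,0,0,0.002,0]]]' --grip_force 40

```text
time_s: 37.95
tool_pos: [0.5359, 0.053, 0.1356]
tool_rot: [179.9, -0.0, 90.1]
force: [0.0, -0.1, 0.3]
grip_width: 0.0417
grasp_force: 0.0
```

Request:
servo_tool --series '[[[0,0,0,0,0,0,0],[0,0,0,0,0,0,0],[0,0,0,0,0,0,0],[0,0,0,0,0,0,0],[0,0,0,0,0,0,0],[0,0,0,0,0,0,0]]]'

```text
time_s: 38.45
tool_pos: [0.5343, 0.053, 0.1351]
tool_rot: [-179.9, -0.0, 90.1]
force: [-5.6, -0.3, 2.9]
grip_width: 0.0178
grasp_force: 40.0
```

Request:
servo_tool --series '[[[0.015,0,0,0,0,0,0],[0.03,0,0,0,0,0,0],[0.045,0,0,0,0,0,0],[0.06,0,0,0,0,0,0],[0.075,0,0,0,0,0,0],[0.09,0,0,0,0,0,0],[0.105,0,0,0,0,0,0],[0.12,0,0,0,0,0,0],[0.135,0,0,0,0,0,0],[0.15,0,0,0,0,0,0],[0.16,0,0,0,0,0,0],[0.165,0,0,0,0,0,0]]]'

```text
time_s: 39.45
tool_pos: [0.5346, 0.102, 0.1351]
tool_rot: [-179.9, 0.1, 90.1]
force: [-4.5, -2.0, 4.4]
grip_width: 0.0181
grasp_force: 40.0
```

Request:
servo_tool --series '[[[0.003,0,0,0,0,0,0],[0.006,0,0,0,0,0,0],[0.009,0,0,0,0,0,0],[0.012,0,0,0,0,0,0],[0.015,0,0,0,0,0,0],[0.018,0,0,0,0,0,0],[0.018,0,0,0,0,0,0]]]'

```text
time_s: 40.03
tool_pos: [0.5346, 0.1072, 0.1351]
tool_rot: [-179.9, 0.1, 90.1]
force: [-5.4, -2.0, 3.8]
grip_width: 0.0179
grasp_force: 40.0
```

Request:
servo_tool --series '[[[0.003,0,0,0,0,0,0],[0.005,0,0,0,0,0,0],[0.007,0,0,0,0,0,0],[0.007,0,0,0,0,0,0]]]'

```text
time_s: 40.37
tool_pos: [0.5346, 0.1092, 0.1351]
tool_rot: [-179.9, 0.1, 90.1]
force: [-4.4, -1.8, 3.9]
grip_width: 0.0179
grasp_force: 40.0
```

Request:
servo_tool --series '[[[0.002,0,0,0,0,0,0],[0.004,0,0,0,0,0,0],[0.004,0,0,0,0,0,0]]]'

```text
time_s: 40.62
tool_pos: [0.5346, 0.1102, 0.1351]
tool_rot: [-179.9, 0.1, 90.1]
force: [-3.9, -3.4, 3.2]
grip_width: 0.0179
grasp_force: 40.0
```

Request:
servo_tool --series '[[[0.002,0,0,0,0,0,0],[0.004,0,0,0,0,0,0],[0.004,0,0,0,0,0,0]]]'

```text
time_s: 40.87
tool_pos: [0.5346, 0.1103, 0.1351]
tool_rot: [-179.9, 0.2, 90.0]
force: [-5.2, -4.8, 4.9]
grip_width: 0.0173
grasp_force: 40.0
```

Request:
servo_tool --series '[[[0.002,0,0,0,0,0,0],[0.004,0,0,0,0,0,0],[0.004,0,0,0,0,0,0]]]'

```text
time_s: 41.12
tool_pos: [0.5346, 0.1103, 0.1351]
tool_rot: [-179.9, 0.3, 90.0]
force: [-6.2, -6.9, 5.7]
grip_width: 0.0178
grasp_force: 40.0
```

Request:
servo_tool --series '[[[0.006,0,0,0,0,0,0],[0.012,0,0,0,0,0,0],[0.012,0,0,0,0,0,0]]]'

```text
time_s: 41.37
tool_pos: [0.5346, 0.1115, 0.1351]
tool_rot: [-179.8, 0.5, 89.9]
force: [-7.2, -10.4, 7.7]
grip_width: 0.0179
grasp_force: 40.0
```

Request:
servo_tool --series '[[[0.004,0,0,0,0,0,0],[0.008,0,0,0,0,0,0],[0.008,0,0,0,0,0,0]]]'

```text
time_s: 41.62
tool_pos: [0.5346, 0.1115, 0.135]
tool_rot: [-179.8, 0.6, 89.8]
force: [-7.2, -15.3, 9.0]
grip_width: 0.0177
grasp_force: 40.0
```

Request:
servo_tool --series '[[[0.004,0,0,0,0,0,0],[0.008,0,0,0,0,0,0],[0.008,0,0,0,0,0,0]]]'

```text
time_s: 41.87
tool_pos: [0.5346, 0.1116, 0.135]
tool_rot: [-179.8, 0.8, 89.7]
force: [-8.2, -19.5, 10.6]
grip_width: 0.0173
grasp_force: 40.0
```

Run:
```python
from h import *
for n in ("top","side"):
    c=snap(n); P=cloud(c); Z=P[...,2]; f=c["frame"].astype(int)
    m=(abs(Z-.2525)<.006)&(f.min(2)>90)&(P[...,1]>.2)&(P[...,1]<.45)&(P[...,0]>.4)&(P[...,0]<.68)
    v,u=np.where(m); q=onplane(c,np.c_[u,v],.253)[:,:2]*1000; r=cv2.minAreaRect(q.astype(np.float32)); print(n,len(v),np.round(r[0],1),np.round(r[1],1),round(r[2],1))
cv2.imwrite("pics/s2.png",cv2.resize(c["frame"][190:,80:340,::-1],None,fx=3,fy=3,interpolation=cv2.INTER_CUBIC))
```

```text
top 341 [529.5 333.9] [ 69.9 161.2] 89.6
side 887 [528.4 339. ] [ 72.4 165.8] 89.6
```

View pics/s2.png

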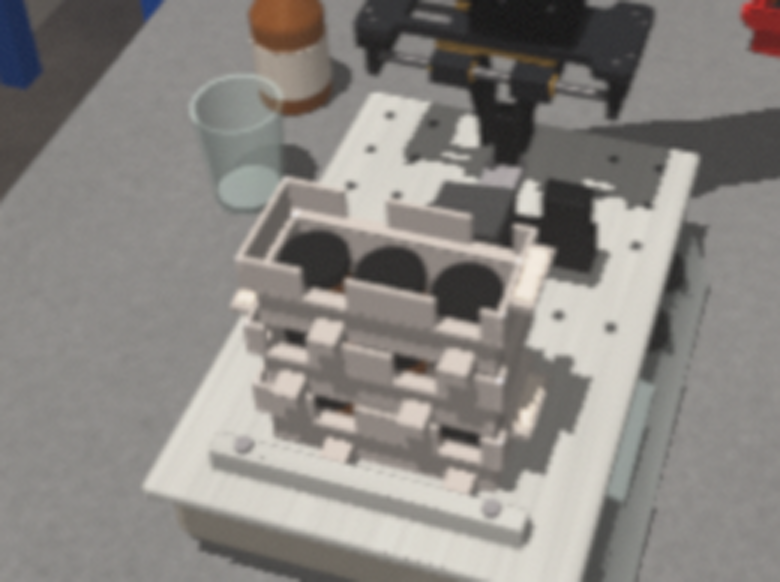

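The lugs sit against the fence at about (335,450) and (460,480). The bar has stopped solid at 19.5 N, with the joint at about 0.063. I'll relax the push, release, and go to the wedge.

Request:
servo_tool --series '[[[-0.01,0,0,0,0,0,0],[-0.02,0,0,0,0,0,0],[-0.02,0,0,0,0,0,0.3],[-0.02,0,0,0,0,0,1],[-0.02,0,0,0,0,0,1],[-0.02,0,0,0,0,0,1],[-0.02,0,0,0,0,0,1],[-0.02,0,-0.1,0,0,0,1],[-0.02,0,-0.22,0,0,0,0.5],[-0.02,0,-0.34,0,0,0,0.2],[-0.02,0,-0.34,0,0,0,0],[-0.02,0,-0.34,0,0,0,0]]]'

```text
time_s: 42.97
tool_pos: [0.5371, 0.1169, 0.2396]
tool_rot: [179.6, -0.1, 90.1]
force: [-0.3, -0.4, -0.4]
grip_width: 0.0385
grasp_force: 0.0
```

```bash
sed 's/w1.png/w16.png/' shk.py | python3 - | grep -E "handle|tab"; python3 plan.py .435 .195 .26 90 .435 .195 .147 90
```

```text
handle [243 200  21  20 375] [526.2 102.9] [543.4 120.2] mid [534.8 111.6] [0.0] z 0.1638
tab [ 139   94   49   29 1323] [453.5 184.9] [487.  204.4] mid [470.3 194.7] [0.4] z 0.1796
t 43.0 at [0.5359 0.1164 0.2377] [ 1.7984e+02 -3.0000e-02  9.0120e+01] F [-0.3 -0.1 -0.5] w 0.0343 q [ 27.   9. -47.  95.   7.  78. -20.]
[0.2629, -0.3356, -0.0752] [0.0009, -0.0001, 0.0007] rows>= 3.1
[0.2627, -0.3367, 0.3015] [0.0009, -0.0001, 0.0007] rows>= 3.8
```

Request:
servo_tool --series '[[[0.06,-0.09,-0.075,0,0,0,0],[0.13,-0.18,-0.075,0,0,0,0],[0.2,-0.27,-0.075,0,0,0,0],[0.262,-0.345,-0.075,0,0,0,0],[0.262,-0.345,-0.075,0,0,0,0],[0.262,-0.345,-0.075,0,0,0,0],[0.262,-0.345,0.05,0,0,0,0],[0.262,-0.345,0.15,0,0,0,0],[0.262,-0.345,0.24,0,0,0,0],[0.262,-0.345,0.3,0,0,0,0],[0.262,-0.345,0.3,0,0,0,0],[0.262,-0.345,0.3,0,0,0,0]]]'

```text
time_s: 44.02
tool_pos: [0.4316, 0.1935, 0.1459]
tool_rot: [-179.9, -0.0, 90.0]
force: [0.3, 0.7, 0.8]
grip_width: 0.0006
grasp_force: 0.0
```

Request:
servo_tool --series '[[[0,0.01,0,0,0,0,0],[0,0.02,0,0,0,0,0],[0,0.03,0,0,0,0,0],[0,0.04,0,0,0,0,0],[0,0.05,0,0,0,0,0],[0,0.06,0,0,0,0,0],[0,0.06,0,0,0,0,0]]]'

```text
time_s: 44.6
tool_pos: [0.4505, 0.1946, 0.1473]
tool_rot: [179.9, -0.1, 90.1]
force: [-2.2, 0.3, 2.1]
grip_width: 0.0004
grasp_force: 1.0
```

Request:
servo_tool --series '[[[0,0.005,0,0,0,0,0],[0,0.01,0,0,0,0,0],[0,0.015,0,0,0,0,0],[0,0.02,0,0,0,0,0],[0,0.025,0,0,0,0,0],[0,0.03,0,0,0,0,0],[0,0.03,0,0,0,0,0]]]'

```text
time_s: 45.18
tool_pos: [0.4589, 0.1945, 0.1467]
tool_rot: [180.0, -0.0, 90.1]
force: [-3.6, -0.6, -2.0]
grip_width: 0.0002
grasp_force: 1.3
```

Request:
servo_tool --series '[[[0,0.003,0,0,0,0,0],[0,0.006,0,0,0,0,0],[0,0.009,0,0,0,0,0],[0,0.012,0,0,0,0,0],[0,0.012,0,0,0,0,0]]]'

```text
time_s: 45.6
tool_pos: [0.4628, 0.1945, 0.1472]
tool_rot: [179.9, -0.0, 90.1]
force: [-3.7, 0.1, -1.2]
grip_width: 0.0005
grasp_force: 1.6
```

Request:
servo_tool --series '[[[0,0.003,0,0,0,0,0],[0,0.006,0,0,0,0,0],[0,0.009,0,0,0,0,0],[0,0.012,0,0,0,0,0],[0,0.012,0,0,0,0,0]]]'

```text
time_s: 46.02
tool_pos: [0.4657, 0.1945, 0.1471]
tool_rot: [-180.0, -0.0, 90.1]
force: [-5.9, 0.0, -0.4]
grip_width: 0.0004
grasp_force: 2.6
```

Request:
servo_tool --series '[[[0,0.003,0,0,0,0,0],[0,0.006,0,0,0,0,0],[0,0.006,0,0,0,0,0]]]'

```text
time_s: 46.27
tool_pos: [0.4665, 0.1945, 0.147]
tool_rot: [-179.9, 0.0, 90.1]
force: [-8.5, -0.3, 0.5]
grip_width: 0.0004
grasp_force: 4.0
```

Force is rising as the wedge bears on the bar. I'll keep pushing slowly up to about 20 N.

Request:
servo_tool --series '[[[0,0.003,0,0,0,0,0],[0,0.006,0,0,0,0,0],[0,0.009,0,0,0,0,0],[0,0.009,0,0,0,0,0]]]'

```text
time_s: 46.6
tool_pos: [0.4677, 0.1945, 0.1469]
tool_rot: [-179.7, 0.1, 90.1]
force: [-12.6, -1.9, 4.6]
grip_width: 0.0008
grasp_force: 6.2
```

Request:
servo_tool --series '[[[0,0.003,0,0,0,0,0],[0,0.006,0,0,0,0,0],[0,0.009,0,0,0,0,0],[0,0.009,0,0,0,0,0]]]'

```text
time_s: 46.93
tool_pos: [0.469, 0.1945, 0.1468]
tool_rot: [-179.5, 0.1, 90.2]
force: [-16.5, -2.3, 7.8]
grip_width: 0.0007
grasp_force: 10.7
```

Request:
servo_tool --series '[[[0,0.004,0,0,0,0,0],[0,0.008,0,0,0,0,0],[0,0.01,0,0,0,0,0],[0,0.01,0,0,0,0,0],[0,0.01,0,0,0,0,0]]]'

```text
time_s: 47.35
tool_pos: [0.4703, 0.1945, 0.1468]
tool_rot: [-179.3, 0.2, 90.2]
force: [-21.5, -2.7, 10.7]
grip_width: 0.0004
grasp_force: 13.3
```

Request:
servo_tool --series '[[[0,-0.02,0,0,0,0,0],[0,-0.05,0,0,0,0,0],[0,-0.09,0,0,0,0,0],[0,-0.13,0,0,0,0,0],[0,-0.14,-0.1,0,0,0,0],[0,-0.14,-0.22,0,0,0,0],[0,-0.14,-0.34,0,0,0,0],[0,-0.14,-0.4,0,0,0,0],[0,-0.14,-0.4,0,0,0,0]]]'

```text
time_s: 48.1
tool_pos: [0.4381, 0.1957, 0.2729]
tool_rot: [179.2, -0.1, 90.1]
force: [0.2, 0.3, -0.4]
grip_width: 0.0005
grasp_force: 0.0
```

```bash
sed 's/w1.png/w17.png/' shk.py | python3 - | grep -E "handle|tab|cross|block"
python3 - <<'E'
from h import *
c=snap("top"); P=cloud(c); Z=P[...,2]; f=c["frame"].astype(int)
for z in (.1775,.164,.121):
    m=(abs(Z-z)<.004)&(P[...,1]>.05)&(P[...,1]<.42)&(P[...,0]<.7)
    n,l,s,ct=cv2.connectedComponentsWithStats(m.astype(np.uint8))
    for i in range(1,n):
        if s[i,4]>20: v,u=np.where(l==i); q=onplane(c,np.c_[u,v],z)[:,:2]*1000; print(z,q.min(0).round(1),q.max(0).round(1))
E
```

```text
cross/fence [ 287   71  131   30 1767] [470.6 279.6] [599.7 306.6] mid [535.1 293.1] [89.9] z 0.1208
cross/fence [326 211  23  20 160] [520.7 136.4] [545.8 159.9] mid [533.2 148.2] [89.8] z 0.1169
block [ 297  166   66   46 1161] [480.4 171.1] [544.1 218.2] mid [512.2 194.6] [89.9] z 0.1478
handle [335  68  17  16 242] [506.7 293.4] [519.9 305.2] mid [513.3 299.3] [89.9] z 0.1653
tab [300 186  36  22 718] [479.6 185.6] [511.4 205.9] mid [495.5 195.7] [89.8] z 0.1765
0.1775 [480.  184.1] [511.4 203.6]
0.164 [577.1 293.3] [604.6 311.5]
0.164 [525.9 103.2] [541.9 119.5]
0.121 [563.2 283.6] [600.2 293.7]
0.121 [478.9 281.4] [518.1 303.3]
```

The tab has moved about 25 mm to joint 0.026 after a 21 N push, so it's jammed. The bar stayed where it was. One last look before handing in.

Run:
```python
from h import *
c=snap("side"); cv2.imwrite("pics/s3.png",cv2.resize(c["frame"][100:,60:400,::-1],None,fx=2,fy=2,interpolation=cv2.INTER_CUBIC))
```

```text
(no output)
```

View pics/s3.png

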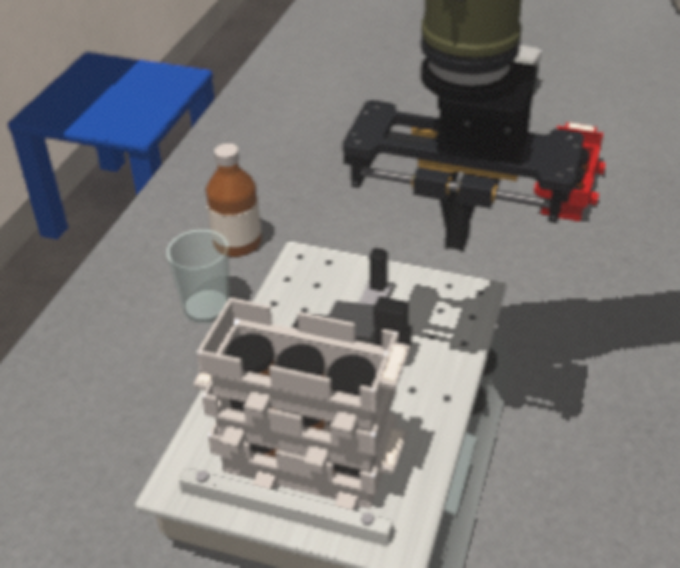

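The pile (300,400) stands square against the fence, the wedge tab (390,318) is pushed home, and the bottle and beaker are where they were. The gripper is clear.

```bash
python3 -c "
from cell import env
print(env.sign_off())"
```

```text
the job is handed in; nothing more can be done
None
```

The job is handed in: all three white trays are stacked facing alternate ways, clamped against the fence at about 0.063 with the wedge jammed at about 0.026, the red look-alike and other bench items were left alone, and it took about 48 s of the 210 s allowed; sign-off gave no verdict.

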